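# Fill the tilting spice rack and set its angle

### The arm

A 6-joint arm with a two-finger parallel gripper is mounted at the origin on the work surface. World frame = base frame: x ahead of the robot, y to its left, z up, the work surface at z = 0. Lengths are in m, angles in rad, forces in N, time in s.
With the tool pointing down it reaches from about 0.375 to 0.9 m from the base axis. Payload 3.1 kg.
Tool frame: the origin (TCP) lies between the finger pads; the fingertips stand 8 mm ahead of it and the grasp point (between the pads) lies 11 mm behind it; z points along the fingers, y is the line along which they close (so a half turn about z gives the same grasp; the last joint's range is limited). The gripper opens to 85 mm and grips with 20 to 120 N. Pads are 22 mm wide; open, the fingers measure 114 mm over their backs; the gripper's body (76 mm by 85 mm) begins 54 mm behind the grasp point. The pads swing forward as they close: fully open they stand 13 mm farther back than shut.
Start: joints at [-1.351, 0.527, 1.433, -0, 1.181, -0.178], TCP at [0.243, -0.576, 0.239] pointing down, gripper open.
Joint ranges: [-3.08, 3.08], [-0.75, 2.2], [0.22, 2.44], [-1.43, 4.57], [0, 2.65], [-2.85, 2.85]. Speed limits (rad/s): [2.79, 2.79, 3.14, 3.14, 3.14, 3.14].

### API

Orientations are given as a unit quaternion [x, y, z, w].
In Python, from station import readout, cams, sign_off gives the robot as it stands.
- The arm moves only by the tool send_rows, never from a script. Its argument "commands" is text: rows parted by semicolons, each of 5 numbers parted by spaces: the finger opening in mm, from 0 to 85.4, then the shift along the tool's x, y, z each as a share of 0.02 m, from -1 to 1, then the turn about the tool's z as a share of 4 degrees, from -1 to 1. In form: grip dx dy dz spin; .... A call has 1 to 20 rows; each row shifts and turns the commanded pose from where the row before left it, along the tool's axes as they then stand; what a row does not reach is not made up. A row lasts 1/12 s, in which the tool goes at most 41.7 mm and 7.16 degrees, less where a joint would pass 70% of its speed; a pose out of reach is approached as far as the arm can. A call with a number of a shift or a turn outside -1 to 1 is refused whole. A call with a gripper value outside its range is refused whole. The fingers move at their own pace and stop on an object; "grip_force" is the grip in N (left out, the last holds). Time passes only in rows, so rows that do not move let the fingers close. It gives the time, the measured TCP pose, the force, the opening and the grip force at its end, in the units of the state.
- readout.sense(): the state, without advancing time (a new reading comes with each control period).
- cams.snapshot(name): name is "scene" or "top"; returns a dict with "pixels" (420x560x3 uint8, red, green, blue), "intrinsics" (3x3 intrinsics, pixels), "dist" ([k1, k2, p1, p2, k3] as OpenCV has them; the pictures are not rectified), "eye" and "rotation" of the camera in the world. Camera axes: x right, y down, z forward; pixel columns grow to the right and rows downward; lengths in m; the calibration is good to about 2 mm. A picture is of the moment at which its call begins. There is no depth.
- sign_off(): hands the job in; it is judged then, once.
The state is a dict: "t": time; "q": joint angles; "qd": joint speeds; "tau": joint torques, N m; "tcp_pos": TCP position; "tool_rot": TCP orientation; "force": force on the tool from outside, world axes, zero at the start; "ft_torque": the same for the moment, N m; "finger_gap": opening from 0.0 (shut) to 1.0 (fully open); "gripper_force": force on a finger pad.
Only numpy, scipy, OpenCV 4.12 (cv2) and the standard library are available. Lean on these libraries where they do the work, as an engineer would, in place of code of your own. Each camera call takes 0.05 s, during which the arm holds its last target. There are 200 camera calls.

### The job

Put the spice jars away in the tilting rack on the kitchen worktop: first lower the rack's deck until it is level, then stand each jar upright in a bay of its own, its cap screwed tight before you lift it, since some caps are loose (a cap is tight when its red line meets the line on the jar). When all the jars are in, raise the deck by its red handle until it lines up with the orange mark, let go and wait a couple of seconds to see that it holds that angle. Leave the mark and the other things on the worktop as they are.

Things in the scene. Friction and masses are not known exactly. Their poses are not given: they have to be found in the camera images.
- deck (a joint): Tilt of the rack's wooden deck on its friction hinge, rad: 0 = level (on its stop), growing as the rear edge (away from the robot) is raised, at most 0.7. The hinge runs level along the deck's front edge. It stays where it is left; friction 1.4 N m, plus or minus the weight it carries: 8 to 20 N at the handle.
- deck_floor (a point): Centre of the top face of the deck's floor; x to the rear, y along the row (left), z out of the floor. Light wooden tray, five bays in a row, each 62 mm square inside, centred at x = 0, y = -132, -66, 0, 66, 132 mm, walls 25 mm high, 4 mm thick. Hinge axis: the line x = -45 mm, z = 0 of this frame, 30 mm above the table. The rack's place and yaw vary; it is fixed.
- deck_handle (a point): Middle of the handle: red round bar, 14 mm thick, 140 mm long along y, on two steel posts at its ends, 80 mm behind (+x) and 80 mm above the deck_floor point in the deck's axes; same axes. Pinch it from above; it turns between the fingers while the deck tilts. With the fingers more than 50 mm open the front one may meet a jar.
- mark (a joint): Angle of the orange set-mark, on the same scale as deck: the deck is parallel to it when both read the same. It differs from start to start and is very stiff: leave it as it is.
- mark_tip (a point): Tip of the orange set-mark, on the graduated steel arc at the rack's left (+y) side, 172 mm from the hinge axis; its x axis points out along the mark. The white pointer on the deck's left edge lines up with it when the angle is right. Ticks every 0.1 rad.
- jar1: Spice jar, terracotta red contents, white screw cap. Origin at the centre of its underside, z up. Body 54 mm across and 48 mm high, then a neck 38 mm across, then the cap 46 mm across from 58 to 86 mm height. About 0.23 kg. Four or five of the six jars are there (others None).
- cap1 (a joint): How far the cap of jar1 is unscrewed, rad: 0 = tight (against its stop), growing counter-clockwise seen from above, at most 1.5. A tight cap's red line (on its top and rim) continues the red line on the jar's shoulder and side. A loose cap turns easily (0.012 N m), less than the jar's own grip on the table; a tight one turns the whole jar with it. The cap does not come off.
- jar2: Spice jar, yellow contents, white screw cap. Origin at the centre of its underside, z up. Body 54 mm across and 48 mm high, then a neck 38 mm across, then the cap 46 mm across from 58 to 86 mm height. About 0.23 kg. Four or five of the six jars are there (others None).
- cap2 (a joint): How far the cap of jar2 is unscrewed, rad: 0 = tight (against its stop), growing counter-clockwise seen from above, at most 1.5. A tight cap's red line (on its top and rim) continues the red line on the jar's shoulder and side. A loose cap turns easily (0.012 N m), less than the jar's own grip on the table; a tight one turns the whole jar with it. The cap does not come off.
- jar3: Spice jar, dark brown contents, white screw cap. Origin at the centre of its underside, z up. Body 54 mm across and 48 mm high, then a neck 38 mm across, then the cap 46 mm across from 58 to 86 mm height. About 0.23 kg. Four or five of the six jars are there (others None).
- cap3 (a joint): How far the cap of jar3 is unscrewed, rad: 0 = tight (against its stop), growing counter-clockwise seen from above, at most 1.5. A tight cap's red line (on its top and rim) continues the red line on the jar's shoulder and side. A loose cap turns easily (0.012 N m), less than the jar's own grip on the table; a tight one turns the whole jar with it. The cap does not come off.
- jar4: Spice jar, green contents, white screw cap. Origin at the centre of its underside, z up. Body 54 mm across and 48 mm high, then a neck 38 mm across, then the cap 46 mm across from 58 to 86 mm height. About 0.23 kg. Four or five of the six jars are there (others None).
- cap4 (a joint): How far the cap of jar4 is unscrewed, rad: 0 = tight (against its stop), growing counter-clockwise seen from above, at most 1.5. A tight cap's red line (on its top and rim) continues the red line on the jar's shoulder and side. A loose cap turns easily (0.012 N m), less than the jar's own grip on the table; a tight one turns the whole jar with it. The cap does not come off.
- jar5: Spice jar, brass-coloured contents, white screw cap. Origin at the centre of its underside, z up. Body 54 mm across and 48 mm high, then a neck 38 mm across, then the cap 46 mm across from 58 to 86 mm height. About 0.23 kg. Four or five of the six jars are there (others None).
- cap5 (a joint): How far the cap of jar5 is unscrewed, rad: 0 = tight (against its stop), growing counter-clockwise seen from above, at most 1.5. A tight cap's red line (on its top and rim) continues the red line on the jar's shoulder and side. A loose cap turns easily (0.012 N m), less than the jar's own grip on the table; a tight one turns the whole jar with it. The cap does not come off.
- jar6: Spice jar, blue contents, white screw cap. Origin at the centre of its underside, z up. Body 54 mm across and 48 mm high, then a neck 38 mm across, then the cap 46 mm across from 58 to 86 mm height. About 0.23 kg. Four or five of the six jars are there (others None).
- cap6 (a joint): How far the cap of jar6 is unscrewed, rad: 0 = tight (against its stop), growing counter-clockwise seen from above, at most 1.5. A tight cap's red line (on its top and rim) continues the red line on the jar's shoulder and side. A loose cap turns easily (0.012 N m), less than the jar's own grip on the table; a tight one turns the whole jar with it. The cap does not come off.
- salt_tin: Bystander standing among the jars: steel tin with a paper label, 52 mm across, 70 mm high, origin under its centre; leave it.
- mug: Bystander: blue mug, 80 mm across, 90 mm high, origin under its centre; leave it.
- bowl: Bystander: white bowl, 130 mm across, 50 mm high, with a lemon in it; origin under its centre; leave it.
- glass: Bystander: drinking glass, 64 mm across, 100 mm high, origin under its centre; leave it.
- spoon: Bystander: wooden spoon lying on the worktop to the right; leave it.
Mind the look-alikes: they are no part of the job. Leave any pink or purple look-alike of the jar6 alone.

How it is judged:
By the outcome, as a careful person would: the job done as asked, in the order asked, and still so for the second after the job is handed in, with the robot touching nothing.
Of jar1, jar2, jar3, jar4, jar5, jar6 only 4 to 5 are there at a start; the rules pass over those that are not, and their reading is None.
At some moment in a run one of jar1, jar2, jar3, jar4, jar5, jar6 may be knocked a few centimetres aside while the robot is not near it.
It also fails if it takes over 210 s, if anything falls off the work surface, if the arm or the gripper's body presses on something with over 40 N, if the wrist force passes 120 N, or if a joint passes its speed limit or range.

## Working session

There is one attempt and no reset: what is moved stays moved. The work goes in short steps, Python scripts to look and compute and a tool call to move; the robot and the scene stay as the last step left them, time stands still between calls to the robot, and variables do not carry over. Pictures are saved under pics/ and viewed, at most 14 in all, crops included, and the job is handed in when it is done.

Besides the shell and the picture viewer there is one more tool, called after ">>>" as name(argument=value, ...) on one line, values as JSON. send_rows: Moves the arm, as the interface text tells. Its arguments: {"type":"object","properties":{"commands":{"type":"string"},"grip_force":{"type":"number"}},"required":["commands"]}

```bash
mkdir -p pics; ls; cat > h.py <<'E'
import numpy as np, cv2
from station import readout, cams, sign_off
def snap(n):
    s=cams.snapshot(n); return s
def ray(s,uv):
    p=cv2.undistortPoints(np.array([[uv]],float),np.array(s['intrinsics']),np.array(s['dist']))[0,0]
    return np.array(s['eye']),np.array(s['rotation'])@np.array([p[0],p[1],1])
def at(s,uv,z):
    e,d=ray(s,uv); return (e+d*(z-e[2])/d[2])[:2]
def proj(s,P):
    R=np.array(s['rotation']); P=np.atleast_2d(P)
    c=(P-np.array(s['eye']))@R
    return cv2.projectPoints(c,np.zeros(3),np.zeros(3),np.array(s['intrinsics']),np.array(s['dist']))[0][:,0]
E
python3 - <<'E'
from h import *
for n in ['scene','top']:
    s=snap(n); print(n,s['eye'],np.round(s['rotation'],3).tolist(),np.round(s['intrinsics'],1).tolist(),s['dist'])
    cv2.imwrite(f'pics/{n}0.png',cv2.resize(s['pixels'][:,:,::-1],(800,600),interpolation=cv2.INTER_CUBIC))
    np.save(n+'0.npy',s,allow_pickle=True)
print(readout.sense())
E
```

```text
pics
scene [ 1.21824103 -0.80139437  0.86846171] [0.843, 0.307, -0.141, -0.419] [[507.7, 0.0, 271.9], [0.0, 507.7, 206.1], [0.0, 0.0, 1.0]] [-0.10513039  0.          0.          0.          0.        ]
top [0.47521844 0.005636   1.49954105] [-0.698, 0.715, -0.032, 0.018] [[467.9, 0.0, 279.7], [0.0, 467.9, 205.7], [0.0, 0.0, 1.0]] [-0.15579926  0.          0.          0.          0.        ]
{'t': 0.1, 'q': array([-1.35047109e+00,  5.28369918e-01,  1.43379480e+00,  1.15169343e-05,
        1.18140936e+00, -1.78506727e-01]), 'qd': array([-0.000717  , -0.00166568, -0.00244188, -0.00218556, -0.00034042,
       -0.00061388]), 'tau': array([-6.41978422e-04, -4.43305957e+01, -1.78586018e+01, -3.03326615e-04,
        3.85988955e-03,  3.55275404e-06]), 'tcp_pos': array([ 0.24259787, -0.57530112,  0.23842692]), 'tool_rot': array([ 9.80182390e-01,  1.98094675e-01, -1.53894122e-05, -9.90603875e-04]), 'force': array([1.78580956, 0.19205584, 0.09041412]), 'ft_torque': array([-0.00840175,  0.04717266,  0.07598511]), 'gripper_force': 0.0, 'finger_gap': 0.9971954122600806}
```

View pics/top0.png

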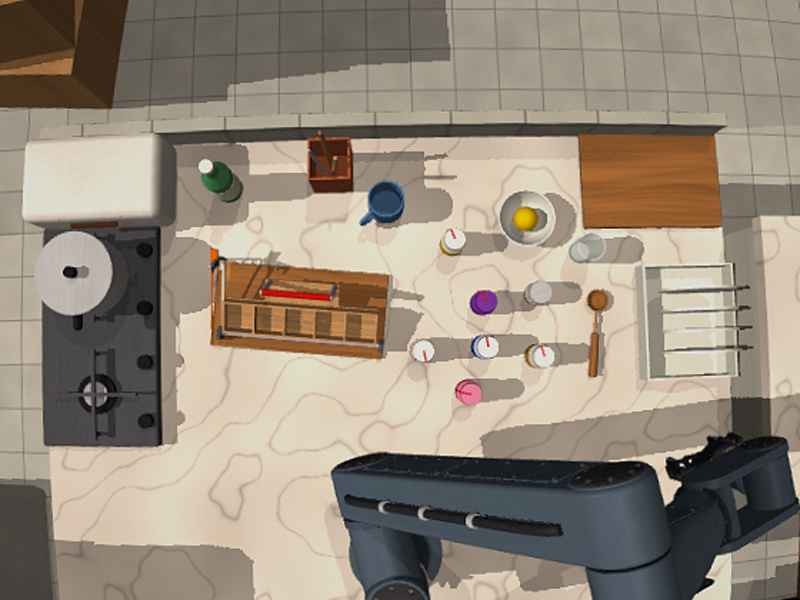

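View pics/scene0.png

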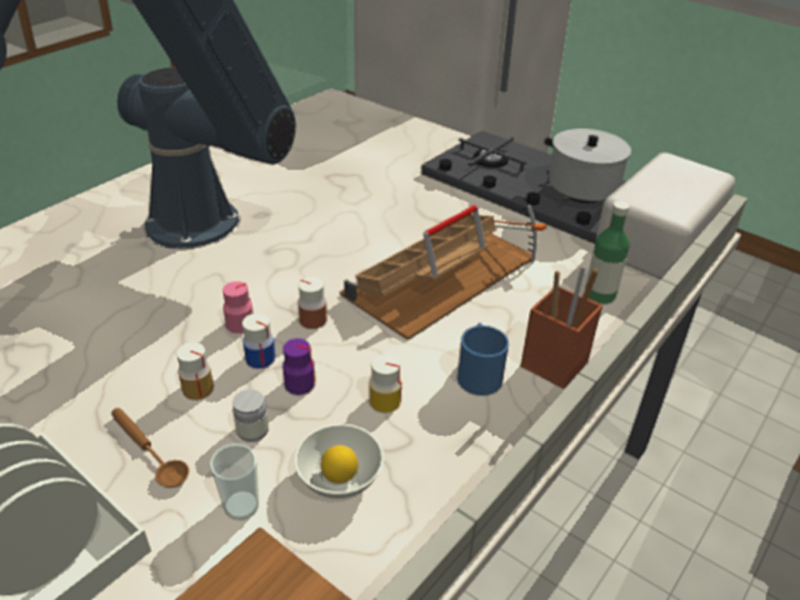

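```bash
sed -i "s/^import numpy.*/&\nfrom scipy.spatial.transform import Rotation as Ro/; s/np.array(s\['rotation'\])/Ro.from_quat(s['rotation']).as_matrix()/" h.py
python3 - <<'E'
from h import *
def crop(n,x0,x1,y0,y1,k,o):
    s=np.load(n+'0.npy',allow_pickle=True).item()
    cv2.imwrite(o,cv2.resize(s['pixels'][y0:y1,x0:x1,::-1],None,fx=k,fy=k,interpolation=cv2.INTER_CUBIC))
crop('top',280,400,155,285,4.5,'pics/c1.png')
crop('scene',120,300,190,295,4.4,'pics/c2.png')
crop('top',140,280,165,260,5.7,'pics/c3.png')
s=np.load('top0.npy',allow_pickle=True).item()
for u in [(390,600)]: print(at(s,(390*.7,590*.7),0))
E
```

```text
[-0.08634033  0.01284476]
```

View pics/c1.png

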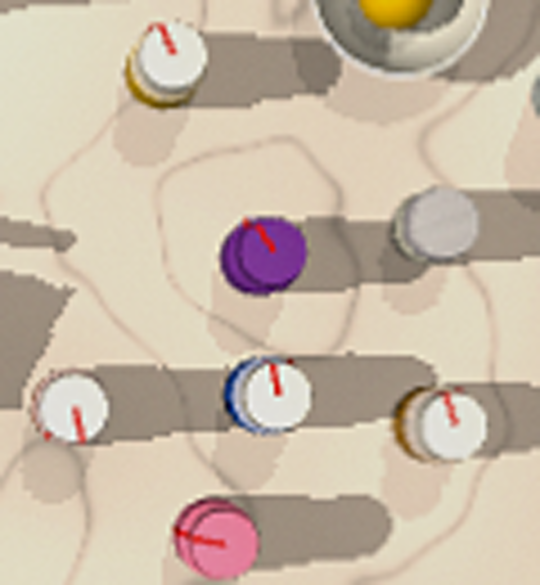

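View pics/c2.png

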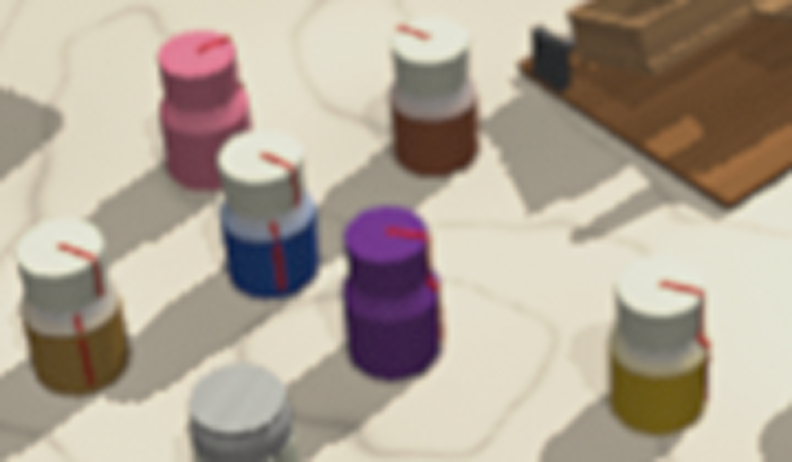

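View pics/c3.png

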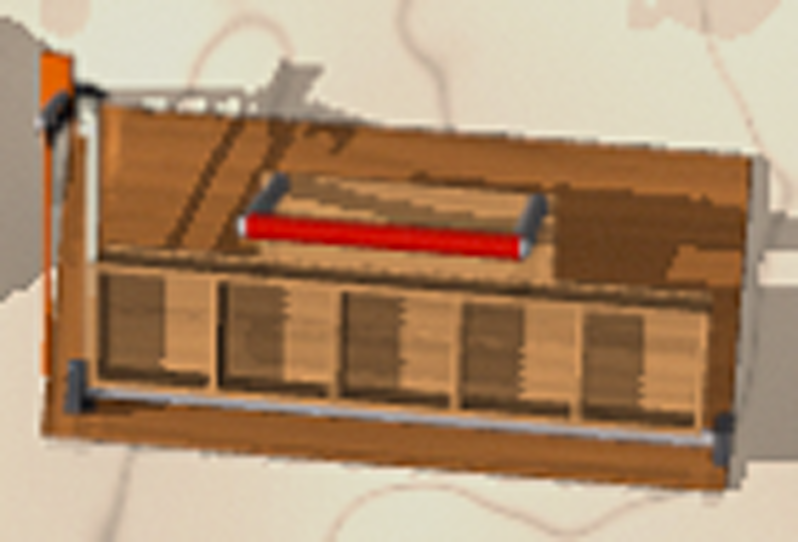

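```bash
python3 - <<'E'
from h import *
s=np.load('top0.npy',allow_pickle=True).item()
for n,u,v,z in [('yel',174,56,.086),('blu',277,396,.086),('bra',453,426,.086),('ter',75,406,.086),('tin',443,222,.07),('pur',271,254,.086),('pink',224,543,.086)]:
    print(n,at(s,(280+u/4.5,155+v/4.5),z).round(4))
h=[at(s,(140+u/5.7,165+v/5.7),.03) for u,v in [(80,394),(715,440)]]; d=h[0]-h[1]
print('hinge',h,np.arctan2(-d[0],d[1]),np.linalg.norm(d))
s=np.load('scene0.npy',allow_pickle=True).item()
cv2.imwrite('pics/c4.png',cv2.resize(s['pixels'][140:240,235:391,::-1],None,fx=5,fy=5,interpolation=cv2.INTER_CUBIC))
E
```

```text
yel [ 0.6897 -0.1461]
blu [ 0.4575 -0.2085]
bra [ 0.4336 -0.3283]
ter [ 0.4546 -0.0721]
tin [ 0.5733 -0.3304]
pur [ 0.5534 -0.2076]
pink [ 0.3599 -0.1698]
hinge [array([0.49892339, 0.37396348]), array([0.46576131, 0.02248578])] -0.09407197273160536 0.3530386648392943
```

View pics/c4.png

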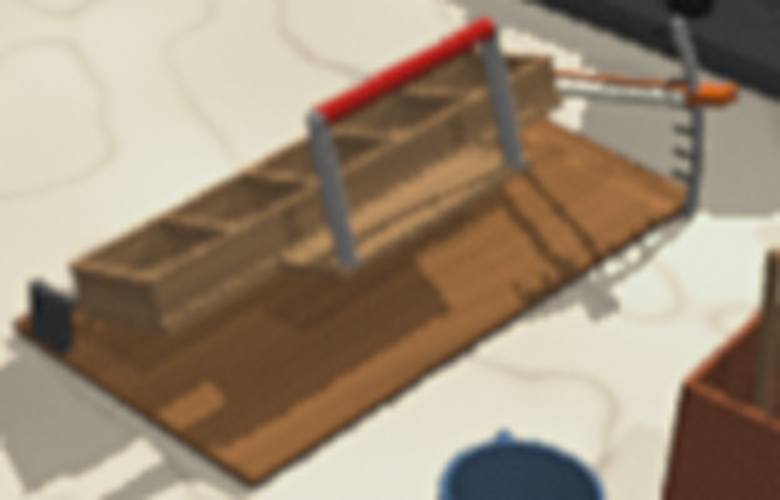

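```bash
cat >> h.py <<'E'
def rack(p,L):
    "p=hinge mid x,y,yaw,tilt ; L deck_floor coords -> world"
    L=np.atleast_2d(L)-[-.045,0,0]
    R=Ro.from_euler('ZY',[p[2],-p[3]]).as_matrix()
    return L@R.T+[p[0],p[1],.03]
E
python3 - <<'E'
from h import *
from scipy.optimize import least_squares
T=np.load('top0.npy',allow_pickle=True).item();S=np.load('scene0.npy',allow_pickle=True).item()
to=[((.08,.07,.08),243,227),((.08,-.07,.08),525,247),((-.035,.167,.025),93,384),((-.035,-.167,.025),703,428),((.035,.167,.025),97,262),((.035,-.167,.025),712,302)]
so=[((.08,-.07,.08),318,118),((.08,.07,.08),487,24),((.035,-.167,.025),157,287),((-.035,-.167,.025),76,267),((.035,.167,.025),556,66)]
def res(p):
    a=proj(T,rack(p,[t[0] for t in to]))-[[140+t[1]/5.7,165+t[2]/5.7] for t in to]
    b=proj(S,rack(p,[t[0] for t in so]))-[[235+t[1]/5,140+t[2]/5] for t in so]
    return np.r_[a.ravel(),b.ravel()]
r=least_squares(res,[.48,.2,-.09,.3],loss='soft_l1');p=r.x
print(p.round(4),res(p).reshape(-1,2).round(1).tolist()); np.save('rack.npy',p)
print('handle',rack(p,[.08,0,.08]),rack([*p[:3],0],[.08,0,.08]))
def m(q):
    t=rack([*p[:3],q[0]],[.172*1-.045,q[1],0])
    return np.r_[(proj(T,t)-[[140+57/5.7,165+60/5.7]]).ravel(),(proj(S,t)-[[235+735/5,140+95/5]]).ravel()]
r=least_squares(m,[.3,.18]);print('mark',r.x,r.fun)
print('bays',rack([*p[:3],0],[[0,y,0] for y in (-.132,-.066,0,.066,.132)]).round(4).tolist())
E
```

```text
[ 0.4892  0.1943 -0.0897  0.3707] [[0.9, -0.9], [-0.6, -1.2], [-0.2, -0.2], [0.2, -0.6], [-1.2, -0.2], [-0.1, -0.0], [-0.1, 0.1], [-0.1, 0.1], [-0.4, -1.3], [-1.3, -0.1], [-1.2, -2.9]]
handle [[0.57634654 0.1864574  0.14985222]] [[0.61367196 0.18310101 0.11      ]]
mark [0.2790402  0.20281164] [-2.48044107  2.28955204 -2.93708687  1.33196951]
bays [[0.5222, 0.0588, 0.03], [0.5281, 0.1245, 0.03], [0.534, 0.1903, 0.03], [0.5399, 0.256, 0.03], [0.5458, 0.3217, 0.03]]
```

```bash
cat >> h.py <<'E'
def delta(x,y,z,phi=None):
    "print spin units to do first, then shift units in tool axes after spinning"
    s=readout.sense(); R=Ro.from_quat(s['tool_rot']).as_matrix(); p0=np.arctan2(R[1,0],R[0,0])
    if phi is None: phi=p0
    d=(phi-p0+np.pi)%(2*np.pi)-np.pi
    w=np.array([x,y,z])-s['tcp_pos']; X=np.array([np.cos(phi),np.sin(phi),0]);Y=np.array([X[1],-X[0],0])
    print('t %.1f pos %s phi %.3f q6 %.2f gap %.3f f %s tq %s| spin %.2f | dx %.2f dy %.2f dz %.2f | tz %.3f'%(s['t'],s['tcp_pos'].round(4),p0,s['q'][5],s['finger_gap'],s['force'].round(1),s['ft_torque'].round(3),-np.degrees(d)/4,w@X/.02,w@Y/.02,-w[2]/.02,s['tcp_pos'][2]))
E
python3 -c "
from h import *
delta(.576,.186,.2,1.481)"
```

```text
t 0.1 pos [ 0.2426 -0.5753  0.2384] phi 0.399 q6 -0.18 gap 0.997 f [1.8 0.2 0.1] tq [-0.008  0.047  0.076]| spin -15.50 | dx 39.41 dy 13.19 dz 1.92 | tz 0.238
```

>>> send_rows(commands="85 0 0 0 -0.97;85 0 0 0 -0.97;85 0 0 0 -0.97;85 0 0 0 -0.97;85 0 0 0 -0.97;85 0 0 0 -0.97;85 0 0 0 -0.97;85 0 0 0 -0.97;85 0 0 0 -0.97;85 0 0 0 -0.97;85 0 0 0 -0.97;85 0 0 0 -0.97;85 0 0 0 -0.97;85 0 0 0 -0.97;85 0 0 0 -0.97;85 0 0 0 -0.97")

```text
t: 1.43
tcp_pos: [0.2426, -0.5755, 0.2387]
tool_rot: [0.737, 0.676, 0.0, -0.001]
force: [0.1, 0.1, 0.4]
finger_gap: 0.993
gripper_force: 0.0
```

>>> send_rows(commands="85 .98 .33 0 0;85 .98 .33 0 0;85 .98 .33 0 0;85 .98 .33 0 0;85 .98 .33 0 0;85 .98 .33 0 0;85 .98 .33 0 0;85 .98 .33 0 0;85 .98 .33 0 0;85 .98 .33 0 0;85 .98 .33 0 0;85 .98 .33 0 0;85 .98 .33 0 0;85 .98 .33 0 0;85 .98 .33 0 0;85 .98 .33 0 0;85 .98 .33 0 0;85 .98 .33 0 0;85 .98 .33 0 0;85 .98 .33 0 0")

```text
t: 3.1
tcp_pos: [0.4089, -0.196, 0.2391]
tool_rot: [0.738, 0.675, -0.0, -0.0]
force: [0.6, 0.1, -0.5]
finger_gap: 0.997
gripper_force: 0.0
```

>>> send_rows(commands="85 .98 .33 0 0;85 .98 .33 0 0;85 .98 .33 0 0;85 .98 .33 0 0;85 .98 .33 0 0;85 .98 .33 0 0;85 .98 .33 0 0;85 .98 .33 0 0;85 .98 .33 0 0;85 .98 .33 0 0;85 .98 .33 0 0;85 .98 .33 0 0;85 .98 .33 0 0;85 .98 .33 0 0;85 .98 .33 0 0;85 .98 .33 0 0;85 .98 .33 0 0;85 .98 .33 0 0;85 0 0 0 0;85 0 0 0 0")

```text
t: 4.77
tcp_pos: [0.558, 0.1444, 0.2387]
tool_rot: [0.737, 0.676, -0.001, -0.0]
force: [0.1, 0.0, 0.9]
finger_gap: 0.993
gripper_force: 0.0
```

```bash
python3 -c "
from h import *
delta(.576,.186,.139,1.481)"
```

```text
t 4.8 pos [0.558  0.1444 0.2387] phi 1.484 q6 0.15 gap 0.993 f [0.1 0.  0.9] tq [-0.003  0.004  0.035]| spin 0.05 | dx 2.15 dy 0.71 dz 4.99 | tz 0.239
```

>>> send_rows(commands="85 .72 .24 0 0;85 .72 .24 0 0;85 .71 .23 0 0;85 0 0 1 0;85 0 0 1 0;85 0 0 1 0;85 0 0 1 0;85 0 0 1 0;85 0 0 0 0;0 0 0 0 0;0 0 0 0 0;0 0 0 0 0;0 0 0 0 0;0 0 0 0 0;0 0 0 0 0;0 0 0 0 0;0 0 0 0 0;0 0 0 0 0;0 0 0 0 0;0 0 0 0 0", grip_force=30)

```text
t: 6.43
tcp_pos: [0.574, 0.1857, 0.1398]
tool_rot: [0.738, 0.675, -0.002, -0.002]
force: [-4.5, 1.5, 4.3]
finger_gap: 0.148
gripper_force: 29.3
```

```bash
python3 -c "
from h import *
delta(.576,.186,.139,1.481)
s=snap('scene'); cv2.imwrite('pics/c5.png',cv2.resize(s['pixels'][80:240,235:391,::-1],None,fx=3.7,fy=3.7,interpolation=cv2.INTER_CUBIC))"
```

```text
t 6.4 pos [0.574  0.1857 0.1398] phi 1.482 q6 0.22 gap 0.148 f [-4.5  1.5  4.3] tq [ 0.173  0.897 -0.122]| spin 0.01 | dx 0.02 dy 0.10 dz 0.04 | tz 0.140
```

View pics/c5.png

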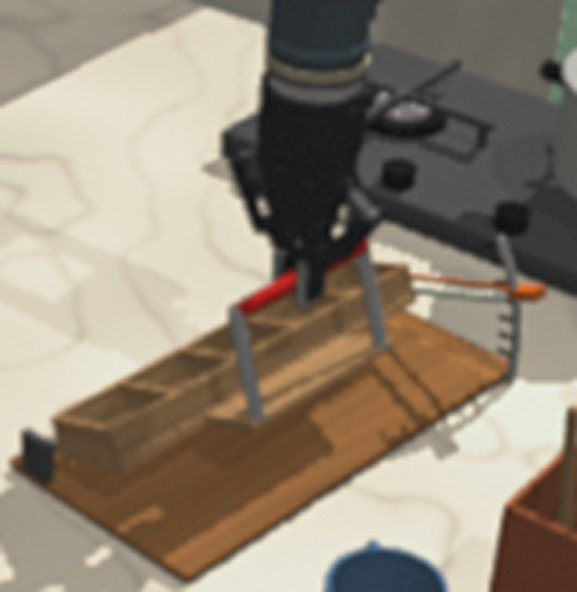

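>>> send_rows(commands="0 0 .12 .09 0;0 0 .12 .09 0;0 0 .12 .09 0;0 0 .12 .09 0;0 0 .12 .09 0;0 0 .12 .09 0;0 0 .11 .1 0;0 0 .1 .11 0;0 0 .1 .11 0;0 0 .1 .11 0;0 0 .1 .11 0;0 0 .1 .11 0;0 0 .1 .11 0;0 0 .1 .11 0;0 0 .08 .12 0;0 0 .08 .12 0;0 0 .08 .12 0;0 0 .08 .12 0;0 0 .08 .12 0;0 0 0 0 0", grip_force=45)

```text
t: 8.15
tcp_pos: [0.6079, 0.1822, 0.1023]
tool_rot: [0.738, 0.675, -0.006, -0.005]
force: [-17.1, 0.1, 26.1]
finger_gap: 0.144
gripper_force: 46.6
```

>>> send_rows(commands="0 0 0 .1 0;0 0 0 .1 0;0 0 0 0 0")

```text
t: 8.4
tcp_pos: [0.608, 0.1823, 0.1015]
tool_rot: [0.738, 0.675, -0.005, -0.004]
force: [-22.2, -2.4, 40.5]
finger_gap: 0.146
gripper_force: 49.0
```

```bash
python3 -c "
from h import *
delta(.61,.186,.1,1.481)
s=snap('scene'); cv2.imwrite('pics/c6.png',cv2.resize(s['pixels'][110:240,235:391,::-1],None,fx=4.6,fy=4.6,interpolation=cv2.INTER_CUBIC))"
```

```text
t 8.4 pos [0.608  0.1823 0.1015] phi 1.483 q6 0.20 gap 0.146 f [-22.2  -2.4  40.5] tq [-0.21   3.712 -0.106]| spin 0.02 | dx 0.19 dy 0.08 dz 0.07 | tz 0.101
```

View pics/c6.png

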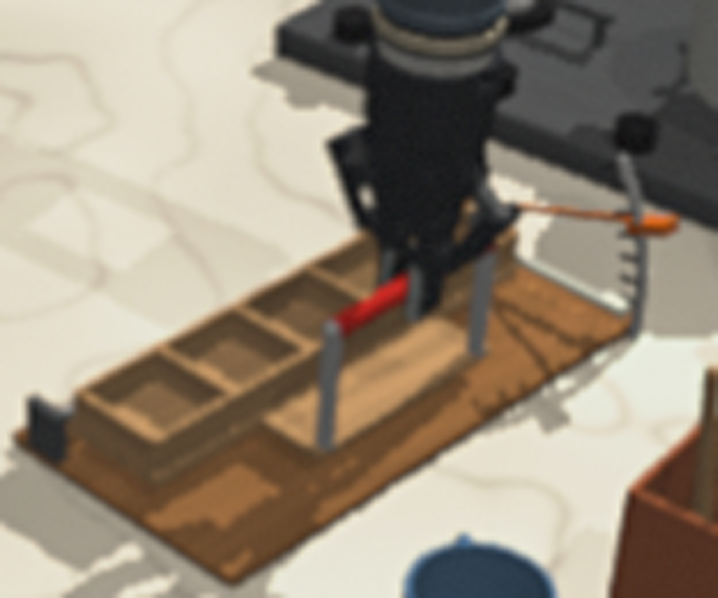

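>>> send_rows(commands="0 0 0 -.1 0;85 0 0 0 0;85 0 0 0 0;85 0 0 0 0;85 0 0 0 0;85 0 0 0 0;85 0 0 0 0;85 0 0 -1 0;85 0 0 -1 0;85 0 0 -1 0;85 0 0 -1 0;85 0 0 -1 0;85 -1 0 -1 0;85 -1 0 0 0;85 -1 0 0 0;85 -1 0 0 0;85 -1 0 0 0;85 -1 -.5 0 0;85 -1 -.5 0 0;85 -1 -.5 0 0")

```text
t: 10.12
tcp_pos: [0.5704, 0.0242, 0.2167]
tool_rot: [0.738, 0.675, -0.0, -0.0]
force: [0.4, -0.8, -0.1]
finger_gap: 0.996
gripper_force: 0.0
```

>>> send_rows(commands="85 -1 -.5 0 -1;85 -1 -.5 0 -1;85 -1 -.5 0 -1;85 -1 -.5 0 -1;85 -1 -.5 0 -1;85 -1 -.5 0 -1;85 -1 -.5 0 -1;85 -1 -.5 0 -1;85 0 0 0 -1;85 0 0 0 -1;85 0 0 0 -1;85 0 0 0 -1")

```text
t: 11.12
tcp_pos: [0.5173, -0.1435, 0.2167]
tool_rot: [0.398, 0.917, 0.0, -0.0]
force: [0.2, -0.4, -0.1]
finger_gap: 1.0
gripper_force: 0.0
```

```bash
python3 - <<'E'
from h import *
delta(.4546,-.0721,.2,2.4)
for n in ['scene','top']: np.save(n+'1.npy',snap(n),allow_pickle=True)
T=np.load('top1.npy',allow_pickle=True).item();S=np.load('scene1.npy',allow_pickle=True).item()
a=cv2.resize(T['pixels'][165:260,140:280,::-1],(800,543),interpolation=cv2.INTER_CUBIC)
cv2.imwrite('pics/c7.png',a)
cv2.imwrite('pics/c8.png',cv2.resize(S['pixels'][140:240,235:391,::-1],None,fx=5,fy=5,interpolation=cv2.INTER_CUBIC))
E
```

```text
t 11.1 pos [ 0.5173 -0.1435  0.2167] phi 2.323 q6 -1.23 gap 1.000 f [ 0.2 -0.4 -0.1] tq [-0.002  0.004  0.032]| spin -1.11 | dx 4.72 dy 0.52 dz 0.84 | tz 0.217
```

View pics/c7.png

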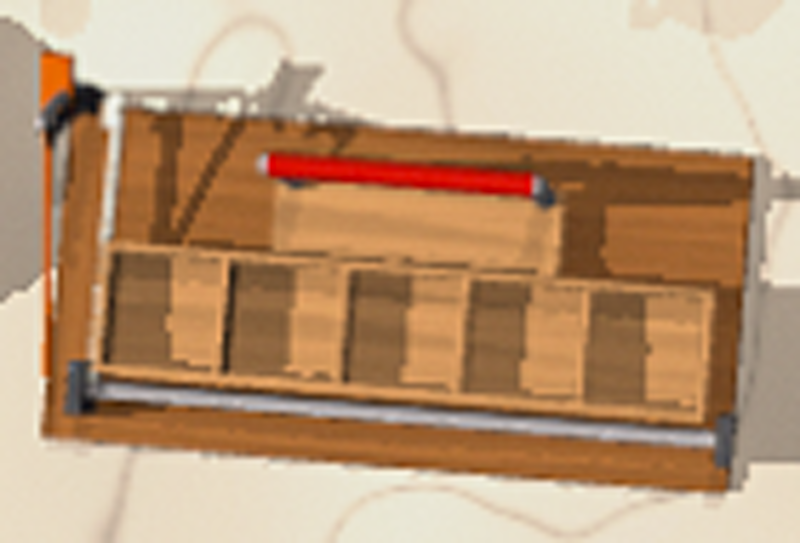

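```bash
python3 - <<'E'
from h import *
from scipy.optimize import least_squares
T=np.load('top1.npy',allow_pickle=True).item()
to=[((.08,.07,.08),265,163),((.08,-.07,.08),543,187),((-.035,.167,.025),98,374),((-.035,-.167,.025),702,421),((.035,.167,.025),108,243),((.035,-.167,.025),714,287)]
obs=np.array([[140+t[1]/5.714,165+t[2]/5.714] for t in to])
def res(p): return (proj(T,rack([*p,0],[t[0] for t in to]))-obs).ravel()
r=least_squares(res,[.487,.19,-.09]);p=r.x
print(p,res(p).reshape(-1,2).round(1).tolist())
print('handle',rack([*p,0],[.08,0,.08]))
h=[at(T,(140+u/5.714,165+v/5.714),.03) for u,v in [(90,390),(720,437)]]; print('rod',h, np.interp(p[1],[h[1][1],h[0][1]],[h[1][0],h[0][0]]))
np.save('rack.npy',[*p,0])
print('bays',rack([*p,0],[[0,y,0] for y in (-.132,-.066,0,.066,.132)]).round(4).tolist())
# cap blobs now
for k in ('yel',.6897,-.1461),('blu',.4575,-.2085),('bra',.4336,-.3283),('ter',.4546,-.0721): print(k[0],proj(T,[k[1],k[2],.086]).round(1))
E
```

```text
[ 0.48438532  0.19457179 -0.09947862] [[1.0, 0.4], [-1.2, -0.4], [-0.6, -0.4], [0.8, -0.3], [-0.4, 0.1], [0.4, 0.5]]
handle [[0.60876733 0.18215746 0.11      ]]
rod [array([0.50155607, 0.36841526]), array([0.46795201, 0.02065352])] 0.4847576525912635
bays [[0.5161, 0.0588, 0.03], [0.5226, 0.1244, 0.03], [0.5292, 0.1901, 0.03], [0.5357, 0.2558, 0.03], [0.5423, 0.3215, 0.03]]
yel [[318.7 167.5]]
blu [[341.5 243. ]]
bra [[380.7 249.7]]
ter [[296.7 245.2]]
```

```bash
cat >> h.py <<'E'
def track(n,x,y):
    "template-match the cap seen at start at (x,y); returns present cap-centre xy and score"
    T0=np.load('top0.npy',allow_pickle=True).item(); T=snap('top')
    c=proj(T0,[x,y,.086])[0]; i=c.round().astype(int); k=9;w=26
    g=lambda a:a['pixels']
    t=g(T0)[i[1]-k:i[1]+k+1,i[0]-k:i[0]+k+1]; W=g(T)[i[1]-w:i[1]+w+1,i[0]-w:i[0]+w+1]
    m=cv2.matchTemplate(W,t,cv2.TM_CCOEFF_NORMED); _,v,_,l=cv2.minMaxLoc(m)
    q=c+np.array(l)-(w-k); r=at(T,q,.086); print(n,'xy',r.round(4),'score %.2f'%v); return r
E
python3 -c "
from h import *
delta(.4546,-.0721,.12,3.22)
track('ter',.4546,-.0721);track('blu',.4575,-.2085)"
```

```text
t 11.2 pos [ 0.5173 -0.1433  0.2168] phi 2.320 q6 -1.23 gap 0.996 f [-0.   0.7  0.5] tq [ 0.012 -0.067 -0.022]| spin -12.90 | dx 2.85 dy 3.79 dz 4.84 | tz 0.217
ter xy [ 0.4546 -0.0721] score 0.52
blu xy [ 0.4575 -0.2085] score 0.43
```

>>> send_rows(commands="85 0 0 0 -1;85 0 0 0 -1;85 0 0 0 -1;85 0 0 0 -1;85 0 0 0 -1;85 0 0 0 -1;85 0 0 0 -1;85 0 0 0 -1;85 0 0 0 -1;85 0 0 0 -1;85 0 0 0 -1;85 0 0 0 -1;85 0 0 0 -.9;85 .71 .95 0 0;85 .71 .95 0 0;85 .71 .95 0 0;85 .71 .95 0 0;85 0 0 1 0;85 0 0 1 0;85 0 0 1 0")

```text
t: 12.98
tcp_pos: [0.455, -0.0715, 0.1571]
tool_rot: [-0.039, 0.999, -0.001, 0.001]
force: [0.9, 0.3, 0.2]
finger_gap: 0.991
gripper_force: 0.0
```

```bash
python3 -c "
from h import *
delta(.4546,-.0721,.061,3.22)"
```

```text
t 13.0 pos [ 0.455  -0.0715  0.1571] phi -3.063 q6 -2.05 gap 0.991 f [0.9 0.3 0.2] tq [-0.038 -0.048  0.007]| spin 0.00 | dx 0.02 dy -0.03 dz 4.81 | tz 0.157
```

>>> send_rows(commands="85 0 0 .8 0;85 0 0 .8 0;85 0 0 .8 0;85 0 0 .8 0;85 0 0 .8 0;85 0 0 .8 0;85 0 0 0 0;0 0 0 0 0;0 0 0 0 0;0 0 0 0 0;0 0 0 0 0;0 0 0 0 0;0 0 0 0 0;0 0 0 0 0", grip_force=25)

```text
t: 14.15
tcp_pos: [0.4552, -0.0718, 0.062]
tool_rot: [-0.039, 0.999, -0.0, 0.001]
force: [0.4, 1.8, 6.5]
finger_gap: 0.533
gripper_force: 27.5
```

>>> send_rows(commands="0 0 0 0 1;0 0 0 0 1;0 0 0 0 1;0 0 0 0 1;0 0 0 0 1;0 0 0 0 1;0 0 0 0 1;0 0 0 0 1;0 0 0 0 1;0 0 0 0 1;0 0 0 0 1;0 0 0 0 1;0 0 0 0 1;0 0 0 0 1;0 0 0 0 1;0 0 0 0 1;0 0 0 0 1;0 0 0 0 1;0 0 0 0 1;0 0 0 0 1")

```text
t: 15.82
tcp_pos: [0.4547, -0.0728, 0.0619]
tool_rot: [0.613, 0.79, -0.001, 0.001]
force: [-2.2, -4.5, 6.4]
finger_gap: 0.531
gripper_force: 27.0
```

>>> send_rows(commands="0 0 0 0 1;0 0 0 0 1;0 0 0 0 1;0 0 0 0 1;0 0 0 0 1;0 0 0 0 0;0 0 0 0 0")

```text
t: 16.4
tcp_pos: [0.4539, -0.0723, 0.0618]
tool_rot: [0.74, 0.673, -0.001, -0.0]
force: [-3.2, -3.0, 8.2]
finger_gap: 0.531
gripper_force: 27.1
```

```bash
python3 - <<'E'
from h import *
delta(.5423,.3215,.2,1.471)
T=snap('scene')
c=proj(T,[.4546,-.0721,.05])[0].astype(int); print(c)
a=T['pixels'][c[1]-35:c[1]+35,c[0]-35:c[0]+35,::-1]; b=np.load('scene0.npy',allow_pickle=True).item()['pixels'][c[1]-35:c[1]+35,c[0]-35:c[0]+35,::-1]
cv2.imwrite('pics/c9.png',cv2.resize(np.hstack([b,a]),None,fx=5.5,fy=5.5,interpolation=cv2.INTER_CUBIC))
E
```

```text
t 16.4 pos [ 0.4539 -0.0723  0.0618] phi 1.476 q6 -0.30 gap 0.531 f [-3.2 -3.   8.2] tq [-0.442  0.757  0.047]| spin 0.08 | dx 20.03 dy 2.44 dz -6.91 | tz 0.062
[217 209]
```

View pics/c9.png

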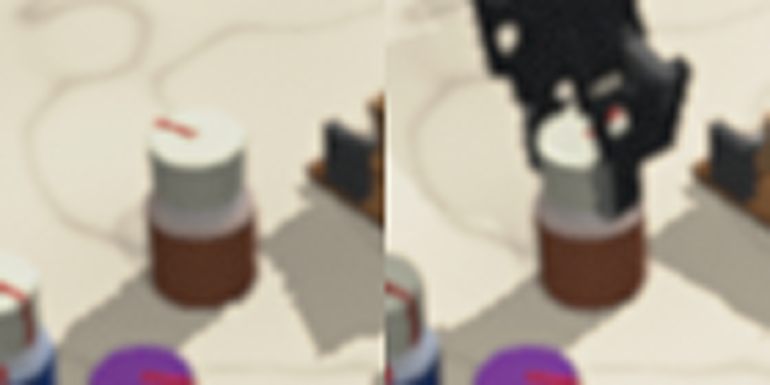

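>>> send_rows(commands="0 0 0 -.8 0;0 0 0 -.8 0;0 0 0 -.8 0;0 0 0 -.8 0;0 0 0 -.8 0;0 0 0 -.8 0;0 .8 .1 0 0;0 .8 .1 0 0;0 .8 .1 0 0;0 .8 .1 0 0;0 .8 .1 0 0;0 .8 .1 0 0;0 .8 .1 0 0;0 .8 .1 0 0;0 .8 .1 0 0;0 .8 .1 0 0;0 .8 .1 0 0;0 .8 .1 0 0;0 .8 .1 0 0;0 .8 .1 0 0", grip_force=30)

```text
t: 18.12
tcp_pos: [0.5033, 0.1491, 0.1567]
tool_rot: [0.74, 0.673, -0.001, -0.0]
force: [-0.1, -0.4, -2.4]
finger_gap: 0.53
gripper_force: 32.5
```

>>> send_rows(commands="0 .8 .1 0 0;0 .8 .1 0 0;0 .8 .1 0 0;0 .8 .1 0 0;0 .8 .1 0 0;0 .8 .1 0 0;0 .8 .1 0 0;0 .8 .1 0 0;0 .8 .1 0 0;0 .8 .1 0 0;0 0 0 0 0;0 0 0 0 0;0 0 0 0 0;0 0 0 0 0")

```text
t: 19.28
tcp_pos: [0.5384, 0.3049, 0.1567]
tool_rot: [0.74, 0.672, -0.001, -0.0]
force: [-0.3, -0.2, -2.7]
finger_gap: 0.527
gripper_force: 32.6
```

```bash
python3 -c "
from h import *
delta(.5423,.3215,.095,1.471)"
```

```text
t 19.3 pos [0.5384 0.3049 0.1567] phi 1.475 q6 0.43 gap 0.527 f [-0.3 -0.2 -2.7] tq [-0.053  0.035  0.037]| spin 0.05 | dx 0.85 dy 0.11 dz 3.09 | tz 0.157
```

>>> send_rows(commands="0 .85 .11 0 0;0 0 0 0 0;0 0 0 .4 0;0 0 0 .4 0;0 0 0 .4 0;0 0 0 .4 0;0 0 0 .4 0;0 0 0 .4 0;0 0 0 .4 0;0 0 0 .3 0;0 0 0 .1 0;0 0 0 0 0")

```text
t: 20.28
tcp_pos: [0.5426, 0.3225, 0.0927]
tool_rot: [0.74, 0.673, -0.0, -0.0]
force: [-0.4, -0.1, -2.3]
finger_gap: 0.531
gripper_force: 32.4
```

```bash
python3 -c "
from h import *
delta(.5423,.3215,.0925,1.471)"
```

```text
t 20.3 pos [0.5426 0.3225 0.0927] phi 1.475 q6 0.45 gap 0.531 f [-0.4 -0.1 -2.3] tq [-0.032 -0.01   0.009]| spin 0.06 | dx -0.05 dy -0.01 dz 0.01 | tz 0.093
```

>>> send_rows(commands="0 0 0 .06 0;70 0 0 0 0;70 0 0 0 0;70 0 0 0 0;70 0 0 0 0;70 0 0 0 0;70 0 0 0 0;70 0 0 -.5 0;70 0 0 -1 0;70 0 0 -1 0;70 0 0 -1 0;70 0 0 -1 0;70 0 0 -1 0;85 -1 -.06 0 0;85 -1 -.06 0 0;85 -1 -.06 0 0;85 -1 -.06 0 0;85 -1 -.06 0 0;85 -1 -.06 0 0;85 -1 -.06 0 0")

```text
t: 21.95
tcp_pos: [0.5209, 0.1832, 0.2028]
tool_rot: [0.74, 0.673, 0.0, 0.0]
force: [0.5, -0.1, -0.4]
finger_gap: 1.0
gripper_force: 0.0
```

>>> send_rows(commands="85 -1 -.06 0 0;85 -1 -.06 0 0;85 -1 -.06 0 0;85 -1 -.06 0 0;85 -1 -.06 0 0;85 -1 -.06 0 0;85 -1 -.06 0 0;85 -1 -.06 0 0;85 -1 -.06 0 0;85 -1 -.06 0 0;85 0 0 0 0;85 0 0 0 0")

```text
t: 22.95
tcp_pos: [0.4903, -0.0146, 0.2026]
tool_rot: [0.741, 0.672, 0.0, 0.0]
force: [-0.2, 0.0, 0.9]
finger_gap: 0.992
gripper_force: 0.0
```

```bash
python3 - <<'E'
from h import *
delta(.4575,-.2085,.061,3.22)
for k in ('yel',.6897,-.1461),('blu',.4575,-.2085),('bra',.4336,-.3283): track(*k)
T=snap('top');np.save('top2.npy',T,allow_pickle=True)
S=snap('scene');np.save('scene2.npy',S,allow_pickle=True)
a=cv2.resize(T['pixels'][150:280,140:400,::-1],None,fx=3,fy=3,interpolation=cv2.INTER_CUBIC)
cv2.imwrite('pics/c10.png',a)
E
```

```text
t 22.9 pos [ 0.4903 -0.0146  0.2026] phi 1.473 q6 -0.16 gap 0.992 f [-0.2  0.   0.9] tq [ 0.032  0.039 -0.021]| spin -25.02 | dx 2.39 dy -9.54 dz 7.08 | tz 0.203
yel xy [ 0.6897 -0.1461] score 1.00
blu xy [ 0.4575 -0.2085] score 0.80
bra xy [ 0.4336 -0.3283] score 0.96
```

>>> send_rows(commands="85 0 0 0 -1;85 0 0 0 -1;85 0 0 0 -1;85 0 0 0 -1;85 0 0 0 -1;85 0 0 0 -1;85 0 0 0 -1;85 0 0 0 -1;85 0 0 0 -1;85 0 0 0 -1;85 0 0 0 -1;85 0 0 0 -1;85 0 0 0 -1;85 0 0 0 -1;85 0 0 0 -1;85 0 0 0 -1;85 0 0 0 -1;85 0 0 0 -1;85 0 0 0 -1;85 0 0 0 -1")

```text
t: 24.87
tcp_pos: [0.4901, -0.0131, 0.2019]
tool_rot: [0.132, 0.991, 0.0, -0.0]
force: [-0.4, 0.2, -1.0]
finger_gap: 0.993
gripper_force: 0.0
```

>>> send_rows(commands="85 0 0 0 -1;85 0 0 0 -1;85 0 0 0 -1;85 0 0 0 -1;85 0 0 0 -1;85 .24 -.95 0 0;85 .24 -.95 0 0;85 .24 -.95 0 0;85 .24 -.95 0 0;85 .24 -.95 0 0;85 .24 -.95 0 0;85 .24 -.95 0 0;85 .24 -.95 0 0;85 .24 -.95 0 0;85 .24 -.95 0 0;85 0 0 0 0;85 0 0 0 0")

```text
t: 26.28
tcp_pos: [0.4574, -0.2072, 0.2018]
tool_rot: [-0.039, 0.999, 0.0, 0.0]
force: [-0.5, 0.1, 0.4]
finger_gap: 0.996
gripper_force: 0.0
```

```bash
python3 -c "
from h import *
delta(.4575,-.2085,.061,3.22)"
```

```text
t 26.3 pos [ 0.4574 -0.2072  0.2018] phi -3.064 q6 -2.30 gap 0.996 f [-0.5  0.1  0.4] tq [ 0.015  0.03  -0.003]| spin -0.00 | dx -0.00 dy -0.07 dz 7.04 | tz 0.202
```

>>> send_rows(commands="85 0 -.07 1 0;85 0 0 1 0;85 0 0 1 0;85 0 0 1 0;85 0 0 1 0;85 0 0 1 0;85 0 0 .5 0;85 0 0 .5 0;85 0 0 0 0;0 0 0 0 0;0 0 0 0 0;0 0 0 0 0;0 0 0 0 0;0 0 0 0 0;0 0 0 0 0;0 0 0 0 0", grip_force=25)

```text
t: 27.62
tcp_pos: [0.4578, -0.2087, 0.0628]
tool_rot: [-0.039, 0.999, -0.0, 0.001]
force: [0.7, 1.8, 6.8]
finger_gap: 0.527
gripper_force: 27.5
```

>>> send_rows(commands="0 0 0 0 1;0 0 0 0 1;0 0 0 0 1;0 0 0 0 1;0 0 0 0 1;0 0 0 0 1;0 0 0 0 1;0 0 0 0 1;0 0 0 0 1;0 0 0 0 1;0 0 0 0 1;0 0 0 0 1;0 0 0 0 1;0 0 0 0 1;0 0 0 0 1;0 0 0 0 1;0 0 0 0 1;0 0 0 0 1;0 0 0 0 1;0 0 0 0 1")

```text
t: 29.28
tcp_pos: [0.458, -0.2103, 0.0629]
tool_rot: [0.613, 0.79, -0.001, 0.002]
force: [-1.3, -2.2, 5.7]
finger_gap: 0.532
gripper_force: 27.4
```

>>> send_rows(commands="0 0 0 0 1;0 0 0 0 1;0 0 0 0 1;0 0 0 0 1;0 0 0 0 1;0 0 0 0 0;0 0 0 0 0")

```text
t: 29.87
tcp_pos: [0.4575, -0.2097, 0.0629]
tool_rot: [0.74, 0.673, -0.0, 0.001]
force: [-1.2, -2.4, 6.4]
finger_gap: 0.528
gripper_force: 27.4
```

```bash
python3 - <<'E'
from h import *
delta(.5357,.2558,.157,1.471)
T=snap('scene');np.save('sceneblu.npy',T,allow_pickle=True)
E
```

```text
t 29.9 pos [ 0.4575 -0.2097  0.0629] phi 1.476 q6 -0.55 gap 0.528 f [-1.2 -2.4  6.4] tq [-0.409  0.535  0.048]| spin 0.07 | dx 23.55 dy 1.57 dz -4.71 | tz 0.063
```

```bash
cat >> h.py <<'E'
def redcols(f,x,y):
    s=np.load(f,allow_pickle=True).item() if isinstance(f,str) else f
    c=proj(s,[x,y,.0])[0]; t=proj(s,[x,y,.048])[0]
    a=s['pixels'].astype(int); out=[]
    for v in range(int(t[1]),int(c[1])+6):
        for u in range(int(c[0])-22,int(c[0])+23):
            r,g,b=a[v,u]
            if r-g>50 and r-b>40 : out.append((u-c[0],v-t[1]))
    o=np.array(out) if out else np.zeros((0,2)); print(len(o), o.mean(0).round(1) if len(o) else '', o[:,0].min() if len(o) else '', o[:,0].max() if len(o) else '')
E
python3 - <<'E'
from h import *
redcols('scene0.npy',.4575,-.2085);redcols('sceneblu.npy',.4575,-.2097)
E
```

```text
8 [ 1.  11.9] 0.24438763766130478 1.2443876376613048
3 [-8.7  4.1] -9.402873268521404 -8.402873268521404
```

>>> send_rows(commands="0 0 0 -.8 0;0 0 0 -.8 0;0 0 0 -.8 0;0 0 0 -.8 0;0 0 0 -.8 0;0 0 0 -.8 0;0 .8 .053 0 0;0 .8 .053 0 0;0 .8 .053 0 0;0 .8 .053 0 0;0 .8 .053 0 0;0 .8 .053 0 0;0 .8 .053 0 0;0 .8 .053 0 0;0 .8 .053 0 0;0 .8 .053 0 0;0 .8 .053 0 0;0 .8 .053 0 0;0 .8 .053 0 0;0 .8 .053 0 0", grip_force=30)

```text
t: 31.58
tcp_pos: [0.4931, 0.0137, 0.1577]
tool_rot: [0.74, 0.672, -0.0, -0.0]
force: [0.4, -0.1, -1.9]
finger_gap: 0.53
gripper_force: 32.1
```

>>> send_rows(commands="0 .8 .053 0 0;0 .8 .053 0 0;0 .8 .053 0 0;0 .8 .053 0 0;0 .8 .053 0 0;0 .8 .053 0 0;0 .8 .053 0 0;0 .8 .053 0 0;0 .8 .053 0 0;0 .8 .053 0 0;0 .8 .053 0 0;0 .8 .053 0 0;0 .8 .053 0 0;0 .8 .053 0 0;0 .8 .053 0 0;0 0 0 0 0;0 0 0 0 0;0 0 0 0 0")

```text
t: 33.08
tcp_pos: [0.5315, 0.2498, 0.1575]
tool_rot: [0.74, 0.673, -0.001, -0.0]
force: [-0.3, -0.3, -2.4]
finger_gap: 0.531
gripper_force: 32.0
```

```bash
python3 -c "
from h import *
delta(.5357,.2558,.0925,1.471)"
```

```text
t 33.1 pos [0.5315 0.2498 0.1575] phi 1.475 q6 0.35 gap 0.531 f [-0.3 -0.3 -2.4] tq [ 0.017 -0.024 -0.042]| spin 0.06 | dx 0.32 dy 0.18 dz 3.25 | tz 0.157
```

>>> send_rows(commands="0 .32 .18 0 0;0 0 0 .4 0;0 0 0 .4 0;0 0 0 .4 0;0 0 0 .4 0;0 0 0 .4 0;0 0 0 .4 0;0 0 0 .4 0;0 0 0 .3 0;0 0 0 .12 0;0 0 0 0 0;70 0 0 0 0;70 0 0 0 0;70 0 0 0 0;70 0 0 0 0;70 0 0 0 0;70 0 0 0 0;70 0 0 -.5 0;70 0 0 -1 0;70 0 0 -1 0")

```text
t: 34.75
tcp_pos: [0.5358, 0.2563, 0.1439]
tool_rot: [0.74, 0.673, -0.001, -0.0]
force: [0.1, -0.6, -0.8]
finger_gap: 0.819
gripper_force: 0.0
```

>>> send_rows(commands="70 0 0 -1 0;70 0 0 -1 0;70 0 0 -1 0;85 -1 -.08 0 0;85 -1 -.08 0 0;85 -1 -.08 0 0;85 -1 -.08 0 0;85 -1 -.08 0 0;85 -1 -.08 0 0;85 -1 -.08 0 0;85 -1 -.08 0 0;85 -1 -.08 0 0;85 -1 -.08 0 0;85 -1 -.08 0 0;85 -1 -.08 0 0;85 -1 -.08 0 0;85 -1 -.08 0 0;85 0 0 0 0;85 0 0 0 0")

```text
t: 36.33
tcp_pos: [0.4875, -0.0208, 0.2042]
tool_rot: [0.741, 0.672, 0.0, 0.0]
force: [0.7, 0.3, -0.1]
finger_gap: 0.993
gripper_force: 0.0
```

```bash
python3 - <<'E'
from h import *
delta(.4336,-.3283,.061,3.22)
for k in ('yel',.6897,-.1461),('bra',.4336,-.3283): track(*k)
T=snap('top')
cv2.imwrite('pics/c10.png',cv2.resize(T['pixels'][150:280,140:400,::-1],None,fx=3,fy=3,interpolation=cv2.INTER_CUBIC))
E
```

```text
t 36.3 pos [ 0.4875 -0.0208  0.2042] phi 1.473 q6 -0.17 gap 0.993 f [ 0.7  0.3 -0.1] tq [0.019 0.054 0.013]| spin -25.02 | dx 3.89 dy -15.12 dz 7.16 | tz 0.204
yel xy [ 0.6897 -0.1461] score 1.00
bra xy [ 0.4336 -0.3283] score 0.93
```

View pics/c10.png

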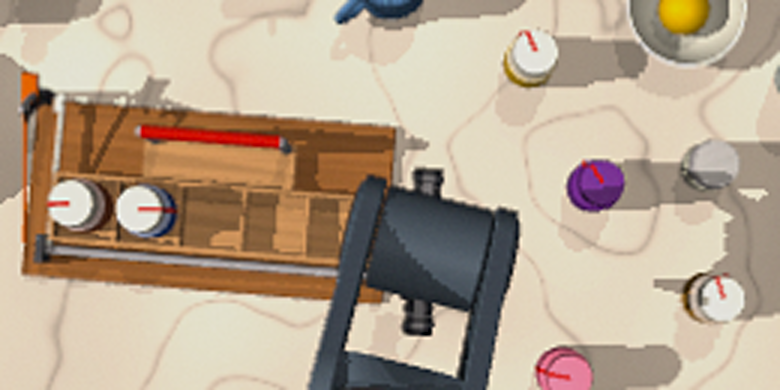

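>>> send_rows(commands="85 0 0 0 -1;85 0 0 0 -1;85 0 0 0 -1;85 0 0 0 -1;85 0 0 0 -1;85 0 0 0 -1;85 0 0 0 -1;85 0 0 0 -1;85 0 0 0 -1;85 0 0 0 -1;85 0 0 0 -1;85 0 0 0 -1;85 0 0 0 -1;85 0 0 0 -1;85 0 0 0 -1;85 0 0 0 -1;85 0 0 0 -1;85 0 0 0 -1;85 0 0 0 -1;85 0 0 0 -1")

```text
t: 38.15
tcp_pos: [0.4874, -0.0189, 0.2036]
tool_rot: [0.132, 0.991, 0.0, -0.0]
force: [-0.1, -0.2, -0.1]
finger_gap: 0.993
gripper_force: 0.0
```

>>> send_rows(commands="85 0 0 0 -1;85 0 0 0 -1;85 0 0 0 -1;85 0 0 0 -1;85 0 0 0 -1;85 .24 -.94 0 0;85 .24 -.94 0 0;85 .24 -.94 0 0;85 .24 -.94 0 0;85 .24 -.94 0 0;85 .24 -.94 0 0;85 .24 -.94 0 0;85 .24 -.94 0 0;85 .24 -.94 0 0;85 .24 -.94 0 0;85 .24 -.94 0 0;85 .24 -.94 0 0;85 .24 -.94 0 0;85 .24 -.94 0 0;85 .24 -.94 0 0")

```text
t: 39.82
tcp_pos: [0.4384, -0.3068, 0.2036]
tool_rot: [-0.04, 0.999, 0.0, 0.0]
force: [-0.2, 0.1, -0.4]
finger_gap: 0.998
gripper_force: 0.0
```

>>> send_rows(commands="85 .24 -.94 0 0;85 0 0 0 0;85 0 0 0 0")

```text
t: 40.07
tcp_pos: [0.435, -0.3259, 0.2034]
tool_rot: [-0.039, 0.999, 0.0, 0.0]
force: [-0.5, 0.1, 0.1]
finger_gap: 0.99
gripper_force: 0.0
```

```bash
python3 -c "
from h import *
delta(.4336,-.3283,.061,3.22)"
```

```text
t 40.1 pos [ 0.435  -0.3259  0.2034] phi -3.063 q6 -2.50 gap 0.990 f [-0.5  0.1  0.1] tq [ 0.102 -0.019 -0.05 ]| spin 0.00 | dx 0.08 dy -0.12 dz 7.12 | tz 0.203
```

>>> send_rows(commands="85 .08 -.12 1 0;85 0 0 1 0;85 0 0 1 0;85 0 0 1 0;85 0 0 1 0;85 0 0 1 0;85 0 0 .5 0;85 0 0 .55 0;85 0 0 0 0;0 0 0 0 0;0 0 0 0 0;0 0 0 0 0;0 0 0 0 0;0 0 0 0 0;0 0 0 0 0;0 0 0 0 0", grip_force=25)

```text
t: 41.4
tcp_pos: [0.4336, -0.3289, 0.0635]
tool_rot: [-0.039, 0.999, -0.001, 0.001]
force: [1.5, 1.5, 6.6]
finger_gap: 0.53
gripper_force: 27.6
```

>>> send_rows(commands="0 0 0 0 1;0 0 0 0 1;0 0 0 0 1;0 0 0 0 1;0 0 0 0 1;0 0 0 0 1;0 0 0 0 1;0 0 0 0 1;0 0 0 0 1;0 0 0 0 1;0 0 0 0 1;0 0 0 0 1;0 0 0 0 1;0 0 0 0 1;0 0 0 0 1;0 0 0 0 1;0 0 0 0 1;0 0 0 0 1;0 0 0 0 1;0 0 0 0 1")

```text
t: 43.07
tcp_pos: [0.4337, -0.3308, 0.0636]
tool_rot: [0.613, 0.79, -0.001, 0.002]
force: [-1.4, -3.1, 5.2]
finger_gap: 0.53
gripper_force: 27.6
```

>>> send_rows(commands="0 0 0 0 1;0 0 0 0 1;0 0 0 0 1;0 0 0 0 1;0 0 0 0 1;0 0 0 0 0;0 0 0 0 0")

```text
t: 43.65
tcp_pos: [0.4333, -0.3302, 0.0636]
tool_rot: [0.74, 0.673, -0.001, 0.001]
force: [-2.1, -1.1, 6.1]
finger_gap: 0.532
gripper_force: 27.6
```

```bash
python3 - <<'E'
from h import *
delta(.5226,.1244,.157,1.471)
T=snap('scene')
redcols('scene0.npy',.4336,-.3283);redcols(T,.4336,-.3283)
E
```

```text
t 43.6 pos [ 0.4333 -0.3302  0.0636] phi 1.476 q6 -0.76 gap 0.532 f [-2.1 -1.1  6.1] tq [-0.354  0.492  0.046]| spin 0.07 | dx 23.06 dy 2.18 dz -4.67 | tz 0.064
14 [ 0.3 11.9] -1.2680987602876144 1.7319012397123856
9 [-11.3   6.9] -12.268098760287614 -10.268098760287614
```

>>> send_rows(commands="0 0 0 -.8 0;0 0 0 -.8 0;0 0 0 -.8 0;0 0 0 -.8 0;0 0 0 -.8 0;0 0 0 -.8 0;0 .8 .075 0 0;0 .8 .075 0 0;0 .8 .075 0 0;0 .8 .075 0 0;0 .8 .075 0 0;0 .8 .075 0 0;0 .8 .075 0 0;0 .8 .075 0 0;0 .8 .075 0 0;0 .8 .075 0 0;0 .8 .075 0 0;0 .8 .075 0 0;0 .8 .075 0 0;0 .8 .075 0 0", grip_force=30)

```text
t: 45.37
tcp_pos: [0.4737, -0.1046, 0.1571]
tool_rot: [0.74, 0.673, -0.001, -0.002]
force: [-0.4, 0.2, -1.1]
finger_gap: 0.53
gripper_force: 32.1
```

>>> send_rows(commands="0 .8 .075 0 0;0 .8 .075 0 0;0 .8 .075 0 0;0 .8 .075 0 0;0 .8 .075 0 0;0 .8 .075 0 0;0 .8 .075 0 0;0 .8 .075 0 0;0 .8 .075 0 0;0 .8 .075 0 0;0 .8 .075 0 0;0 .8 .075 0 0;0 .8 .075 0 0;0 .8 .075 0 0;0 .8 .075 0 0;0 0 0 0 0;0 0 0 0 0;0 0 0 0 0")

```text
t: 46.87
tcp_pos: [0.519, 0.1296, 0.1575]
tool_rot: [0.74, 0.673, -0.001, -0.001]
force: [0.4, -0.0, -2.3]
finger_gap: 0.53
gripper_force: 32.0
```

```bash
python3 -c "
from h import *
delta(.5226,.1244,.094,1.471)"
```

```text
t 46.9 pos [0.519  0.1296 0.1575] phi 1.476 q6 0.13 gap 0.530 f [ 0.4 -0.  -2.3] tq [-0.032  0.032  0.028]| spin 0.08 | dx -0.24 dy 0.21 dz 3.17 | tz 0.157
```

>>> send_rows(commands="0 -.24 .21 0 0;0 0 0 .4 0;0 0 0 .4 0;0 0 0 .4 0;0 0 0 .4 0;0 0 0 .4 0;0 0 0 .4 0;0 0 0 .4 0;0 0 0 .3 0;0 0 0 .1 0;0 0 0 0 0;70 0 0 0 0;70 0 0 0 0;70 0 0 0 0;70 0 0 0 0;70 0 0 0 0;70 0 0 0 0;70 0 0 -.5 0;70 0 0 -1 0;70 0 0 -1 0")

```text
t: 48.53
tcp_pos: [0.5238, 0.124, 0.145]
tool_rot: [0.74, 0.673, -0.001, -0.001]
force: [1.2, 0.5, 0.5]
finger_gap: 0.819
gripper_force: 0.0
```

>>> send_rows(commands="70 0 0 -1 0;70 0 0 -1 0;70 0 0 -1 0;85 -1 0 0 0;85 -1 0 0 0;85 -1 0 0 0;85 -1 0 0 0;85 -1 0 0 0;85 -1 0 0 0;85 -1 0 0 0;85 -1 0 0 0;85 0 0 0 0;85 0 0 0 0")

```text
t: 49.62
tcp_pos: [0.5092, -0.036, 0.2052]
tool_rot: [0.741, 0.672, 0.0, 0.0]
force: [-0.6, 0.4, 0.2]
finger_gap: 0.994
gripper_force: 0.0
```

```bash
python3 - <<'E'
from h import *
delta(.6897,-.1461,.061,3.22)
track('yel',.6897,-.1461)
E
```

```text
t 49.6 pos [ 0.5092 -0.036   0.2052] phi 1.473 q6 -0.19 gap 0.994 f [-0.6  0.4  0.2] tq [-0.003  0.034 -0.031]| spin -25.03 | dx -8.57 dy -6.20 dz 7.21 | tz 0.205
yel xy [ 0.6897 -0.1461] score 1.00
```

>>> send_rows(commands="85 0 0 0 -1;85 0 0 0 -1;85 0 0 0 -1;85 0 0 0 -1;85 0 0 0 -1;85 0 0 0 -1;85 0 0 0 -1;85 0 0 0 -1;85 0 0 0 -1;85 0 0 0 -1;85 0 0 0 -1;85 0 0 0 -1;85 0 0 0 -1;85 0 0 0 -1;85 0 0 0 -1;85 0 0 0 -1;85 0 0 0 -1;85 0 0 0 -1;85 0 0 0 -1;85 0 0 0 -1")

```text
t: 51.33
tcp_pos: [0.5091, -0.0338, 0.2047]
tool_rot: [0.132, 0.991, 0.0, -0.0]
force: [-0.3, 0.8, -1.3]
finger_gap: 0.996
gripper_force: 0.0
```

>>> send_rows(commands="85 0 0 0 -1;85 0 0 0 -1;85 0 0 0 -1;85 0 0 0 -1;85 0 0 0 -1;85 -.86 -.62 0 0;85 -.86 -.62 0 0;85 -.86 -.62 0 0;85 -.86 -.62 0 0;85 -.86 -.62 0 0;85 -.86 -.62 0 0;85 -.86 -.62 0 0;85 -.86 -.62 0 0;85 -.86 -.62 0 0;85 -.86 -.62 0 0;85 0 0 0 0;85 0 0 0 0")

```text
t: 52.75
tcp_pos: [0.6908, -0.1442, 0.2041]
tool_rot: [-0.04, 0.999, 0.0, -0.0]
force: [-0.7, 0.4, -0.8]
finger_gap: 0.996
gripper_force: 0.0
```

```bash
python3 -c "
from h import *
delta(.6897,-.1461,.061,3.22)"
```

```text
t 52.8 pos [ 0.6908 -0.1442  0.2041] phi -3.062 q6 -2.01 gap 0.996 f [-0.7  0.4 -0.8] tq [0.019 0.021 0.005]| spin 0.02 | dx 0.06 dy -0.09 dz 7.15 | tz 0.204
```

>>> send_rows(commands="85 .06 -.09 1 0;85 0 0 1 0;85 0 0 1 0;85 0 0 1 0;85 0 0 1 0;85 0 0 1 0;85 0 0 .5 0;85 0 0 .6 0;85 0 0 0 0;0 0 0 0 0;0 0 0 0 0;0 0 0 0 0;0 0 0 0 0;0 0 0 0 0;0 0 0 0 0;0 0 0 0 0", grip_force=25)

```text
t: 54.08
tcp_pos: [0.6903, -0.147, 0.064]
tool_rot: [-0.039, 0.999, -0.0, 0.001]
force: [-0.2, 2.5, 6.7]
finger_gap: 0.53
gripper_force: 26.7
```

>>> send_rows(commands="0 0 0 0 1;0 0 0 0 1;0 0 0 0 1;0 0 0 0 1;0 0 0 0 1;0 0 0 0 1;0 0 0 0 1;0 0 0 0 1;0 0 0 0 1;0 0 0 0 1;0 0 0 0 1;0 0 0 0 1;0 0 0 0 1;0 0 0 0 1;0 0 0 0 1;0 0 0 0 1;0 0 0 0 1;0 0 0 0 1;0 0 0 0 1;0 0 0 0 1")

```text
t: 55.75
tcp_pos: [0.6895, -0.1496, 0.0637]
tool_rot: [0.613, 0.79, -0.001, 0.002]
force: [-1.6, -3.4, 4.8]
finger_gap: 0.533
gripper_force: 25.7
```

>>> send_rows(commands="0 0 0 0 1;0 0 0 0 1;0 0 0 0 1;0 0 0 0 1;0 0 0 0 1;0 0 0 0 0;0 0 0 0 0")

```text
t: 56.33
tcp_pos: [0.6888, -0.1492, 0.0637]
tool_rot: [0.74, 0.673, -0.001, 0.001]
force: [-2.4, -3.0, 4.9]
finger_gap: 0.536
gripper_force: 25.6
```

```bash
python3 - <<'E'
from h import *
delta(.5161,.0588,.157,1.471)
T=snap('scene')
redcols('scene0.npy',.6897,-.1461);redcols(T,.6897,-.1461)
E
```

```text
t 56.3 pos [ 0.6888 -0.1492  0.0637] phi 1.476 q6 -0.27 gap 0.536 f [-2.4 -3.   4.9] tq [-0.517  0.735  0.077]| spin 0.07 | dx 9.49 dy -9.63 dz -4.67 | tz 0.064
4 [11.   0.8] 10.531290407142706 11.531290407142706
6 [-5.3  8.3] -5.468709592857294 -4.468709592857294
```

>>> send_rows(commands="0 0 0 -.8 0;0 0 0 -.8 0;0 0 0 -.8 0;0 0 0 -.8 0;0 0 0 -.8 0;0 0 0 -.8 0;0 .75 -.75 0 0;0 .75 -.75 0 0;0 .75 -.75 0 0;0 .75 -.75 0 0;0 .75 -.75 0 0;0 .75 -.75 0 0;0 .75 -.75 0 0;0 .75 -.75 0 0;0 .75 -.75 0 0;0 .75 -.75 0 0;0 .75 -.75 0 0;0 .75 -.75 0 0;0 0 0 0 0;0 0 0 0 0", grip_force=30)

```text
t: 58.05
tcp_pos: [0.5261, 0.0498, 0.1581]
tool_rot: [0.739, 0.673, -0.001, -0.0]
force: [-0.1, 0.3, -2.3]
finger_gap: 0.532
gripper_force: 32.3
```

```bash
python3 -c "
from h import *
delta(.5161,.0588,.094,1.471)"
```

```text
t 58.0 pos [0.5261 0.0498 0.1581] phi 1.477 q6 -0.02 gap 0.532 f [-0.1  0.3 -2.3] tq [-0.027 -0.004  0.021]| spin 0.09 | dx 0.40 dy -0.54 dz 3.20 | tz 0.158
```

>>> send_rows(commands="0 .4 -.54 0 0;0 0 0 .4 0;0 0 0 .4 0;0 0 0 .4 0;0 0 0 .4 0;0 0 0 .4 0;0 0 0 .4 0;0 0 0 .4 0;0 0 0 .3 0;0 0 0 .12 0;0 0 0 0 0;70 0 0 0 0;70 0 0 0 0;70 0 0 0 0;70 0 0 0 0;70 0 0 0 0;70 0 0 0 0;70 0 0 -.5 0;70 0 0 -1 0;70 0 0 -1 0")

```text
t: 59.72
tcp_pos: [0.5168, 0.0582, 0.1446]
tool_rot: [0.74, 0.673, -0.001, -0.001]
force: [-0.6, 0.2, 0.0]
finger_gap: 0.816
gripper_force: 0.0
```

>>> send_rows(commands="70 0 0 -1 0;70 0 0 -1 0;70 0 0 -1 0;85 -1 0 0 0;85 -1 0 0 0;85 -1 0 0 0;85 -1 0 0 0;85 -1 0 0 0;85 -1 0 0 0;85 -1 0 0 0;85 -1 0 0 0;85 0 0 0 0;85 0 0 0 0")

```text
t: 60.8
tcp_pos: [0.5021, -0.1018, 0.2047]
tool_rot: [0.741, 0.672, 0.0, 0.0]
force: [-0.2, 0.4, 0.7]
finger_gap: 0.995
gripper_force: 0.0
```

```bash
python3 - <<'E'
from h import *
p=np.load('rack.npy'); h=rack(p,[.08,0,.08])[0]; print(h)
delta(h[0],h[1],.101,1.471)
T=snap('top');S=snap('scene');np.save('top3.npy',T,allow_pickle=True);np.save('scene3.npy',S,allow_pickle=True)
a=cv2.resize(T['pixels'][165:260,140:280,::-1],(442,300),interpolation=cv2.INTER_CUBIC)
b=cv2.resize(S['pixels'][120:240,235:391,::-1],(780,600),interpolation=cv2.INTER_CUBIC)
b[:300,:0]=0
cv2.imwrite('pics/c11.png',b); cv2.imwrite('pics/c12.png',a)
E
```

```text
[0.60876733 0.18215746 0.11      ]
t 60.8 pos [ 0.5021 -0.1018  0.2047] phi 1.473 q6 -0.32 gap 0.995 f [-0.2  0.4  0.7] tq [ 0.014 -0.009 -0.02 ]| spin 0.03 | dx 14.66 dy 3.89 dz 5.19 | tz 0.205
```

View pics/c11.png

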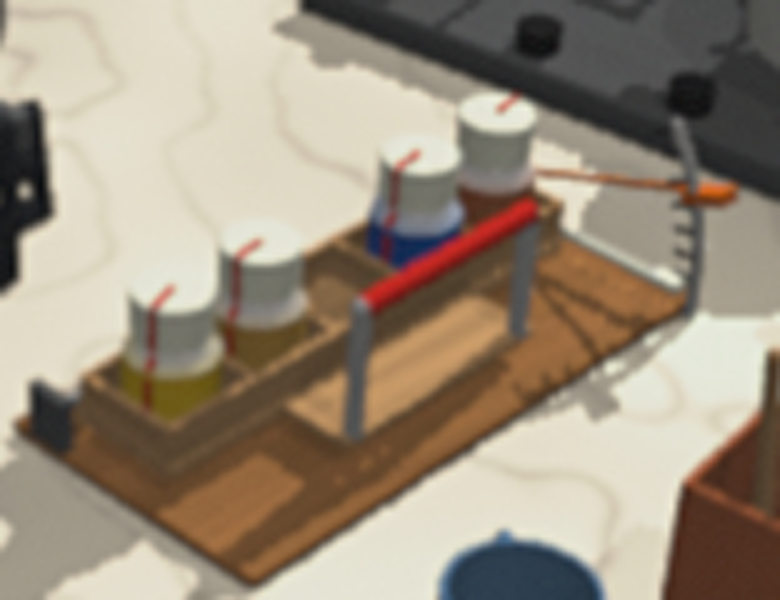

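```bash
python3 - <<'E'
from h import *
from scipy.optimize import least_squares
p=np.load('rack.npy')
T=np.load('top3.npy',allow_pickle=True).item();S=np.load('scene3.npy',allow_pickle=True).item()
def org(s,x0,x1,y0,y1):
    a=cv2.cvtColor(s['pixels'],cv2.COLOR_RGB2HSV)[y0:y1,x0:x1].astype(int)
    m=(a[...,0]>=4)&(a[...,0]<=16)&(a[...,1]>150)&(a[...,2]>150)
    v,u=np.nonzero(m); return u+x0,v+y0,a[...,1][m]
def show(s,b):
    u,v,w=org(s,*b); 
    return u,v,w
u,v,w=show(T,(140,160,165,245)); 
print('T',[(k,round(float(np.average(u[v==k],weights=w[v==k])),1),int((v==k).sum())) for k in np.unique(v)])
us,vs,ws=show(S,(335,385,145,170))
print('S',[(k,round(float(np.average(vs[us==k],weights=ws[us==k])),1),int((us==k).sum())) for k in np.unique(us)])
E
```

```text
T [(np.int64(174), 148.0, 3), (np.int64(175), 149.4, 6), (np.int64(176), 149.1, 5), (np.int64(177), 149.1, 5), (np.int64(178), 149.1, 5), (np.int64(179), 149.1, 5), (np.int64(180), 149.0, 5), (np.int64(181), 147.9, 3), (np.int64(182), 147.4, 2), (np.int64(183), 147.0, 1), (np.int64(186), 154.0, 3), (np.int64(187), 153.5, 2), (np.int64(188), 153.0, 1), (np.int64(189), 156.0, 3), (np.int64(190), 156.0, 3), (np.int64(191), 151.9, 2), (np.int64(192), 153.9, 5), (np.int64(193), 153.2, 4), (np.int64(194), 153.2, 4), (np.int64(195), 153.5, 5), (np.int64(196), 153.5, 5), (np.int64(197), 153.6, 4), (np.int64(198), 153.3, 5), (np.int64(199), 153.6, 4), (np.int64(200), 153.5, 4), (np.int64(201), 153.2, 6), (np.int64(202), 153.3, 6), (np.int64(203), 153.0, 5), (np.int64(204), 153.1, 4), (np.int64(205), 153.1, 4), (np.int64(206), 153.1, 4), (np.int64(207), 152.9, 6), (np.int64(208), 152.9, 6), (np.int64(209), 153.0, 5), (np.int64(210), 153.0, 5), (np.int64(211), 152.6, 6), (np.int64(212), 152.7, 7), (np.int64(213), 152.7, 7), (np.int64(214), 152.1, 6), (np.int64(215), 151.5, 5), (np.int64(216), 1
[... 177 characters left out ...]
nt64(223), 152.5, 6), (np.int64(224), 152.8, 6), (np.int64(225), 152.0, 5), (np.int64(226), 152.0, 5), (np.int64(227), 152.0, 5), (np.int64(228), 150.5, 2), (np.int64(229), 150.0, 1), (np.int64(230), 150.5, 2), (np.int64(231), 150.0, 1), (np.int64(232), 150.0, 1), (np.int64(233), 150.0, 1), (np.int64(234), 150.0, 1), (np.int64(235), 150.0, 1), (np.int64(236), 150.0, 1), (np.int64(237), 150.0, 1), (np.int64(238), 154.5, 10), (np.int64(239), 153.7, 7), (np.int64(240), 154.0, 9), (np.int64(241), 156.6, 6)]
S [(np.int64(375), 157.6, 2), (np.int64(376), 157.5, 2), (np.int64(377), 157.6, 2), (np.int64(378), 157.6, 2), (np.int64(379), 157.6, 2), (np.int64(380), 157.6, 2), (np.int64(381), 157.0, 1)]
```

```bash
cat > mark.py <<'E'
from h import *
from scipy.optimize import least_squares
p=np.load('rack.npy')
def fit(Sp,Tp,S,T,off=0.0):
    def res(q):
        L=np.array([[r-.045,q[1],off] for r in np.linspace(.02,.2,19)]); W=rack([*p[:3],q[0]],L); o=[]
        a=proj(S,W); o+=[np.interp(u,*a[np.argsort(a[:,0])].T)-v for u,v in Sp]
        b=proj(T,W); b=b[np.argsort(b[:,1])]; o+=[np.interp(v,b[:,1],b[:,0])-u for u,v in Tp]
        return np.array(o)
    r=least_squares(res,[.3,.18]); return r
E
python3 - <<'E'
from mark import *
T=np.load('top3.npy',allow_pickle=True).item();S=np.load('scene3.npy',allow_pickle=True).item()
r=fit([(344,154.6),(355,155.6),(367,156.8)],[(148.2,215),(148.3,200),(148.1,228)],S,T);print('mark',r.x,r.fun.round(1))
for rad in (.15,.172,.185): print(rad,proj(S,rack([*p[:3],r.x[0]],[rad-.045,r.x[1],0])),proj(T,rack([*p[:3],r.x[0]],[rad-.045,r.x[1],0])))
# initial deck pointer, scene0 : c4 (565,88),(620,93),(680,99); level now: c11 (570,238)(620,260)(675,282); top c7 (105,300),(110,200),(113,105)
S0=np.load('scene0.npy',allow_pickle=True).item();T0=np.load('top0.npy',allow_pickle=True).item()
f=lambda L,ox,oy,k:[(ox+u/k,oy+v/k) for u,v in L]
r=fit(f([(565,87),(620,92),(680,97)],235,140,5),f([(95,250),(93,180),(90,115)],140,165,5.7),S0,T0);print('ptr start',r.x,r.fun.round(1))
r=fit(f([(575,236),(620,257),(675,281)],235,120,5),f([(103,300),(108,200),(113,110)],140,165,5.714),S,T);print('ptr level',r.x,r.fun.round(1))
E
```

```text
mark [0.32267108 0.19912213] [-0.5 -0.1  0.2  0.   0.   0.1]
0.15 [[370.85618667 157.49971522]] [[148.43155628 186.25290985]]
0.172 [[376.92505568 158.26873752]] [[148.50295026 179.25834915]]
0.185 [[380.56801964 158.73129964]] [[148.54989704 175.10243834]]
ptr start [0.36150114 0.17285274] [ 0.  -0.1 -0.  -0.4 -0.1  0.5]
ptr level [0.01893119 0.1731851 ] [-0.5 -0.3  0.3 -0.5  0.1  0.7]
```

>>> send_rows(commands="45 .98 .26 0 0;45 .98 .26 0 0;45 .98 .26 0 0;45 .98 .26 0 0;45 .98 .26 0 0;45 .98 .26 0 0;45 .98 .26 0 0;45 .98 .26 0 0;45 .98 .26 0 0;45 .98 .26 0 0;45 .98 .26 0 0;45 .98 .26 0 0;45 .98 .26 0 0;45 .98 .26 0 0;45 .98 .25 0 0;45 0 0 0 0;45 0 0 0 0")

```text
t: 62.32
tcp_pos: [0.6068, 0.1861, 0.2039]
tool_rot: [0.739, 0.674, -0.0, -0.0]
force: [-0.2, 0.7, -0.1]
finger_gap: 0.522
gripper_force: 0.0
```

```bash
python3 -c "
from h import *
delta(.6088,.1822,.1005,1.471)"
```

```text
t 62.3 pos [0.6068 0.1861 0.2039] phi 1.479 q6 0.21 gap 0.522 f [-0.2  0.7 -0.1] tq [ 0.006  0.003 -0.036]| spin 0.11 | dx -0.18 dy 0.12 dz 5.17 | tz 0.204
```

>>> send_rows(commands="45 -.18 .12 .6 0;45 0 0 .9 0;45 0 0 .9 0;45 0 0 .9 0;45 0 0 .9 0;45 0 0 .6 0;45 0 0 .37 0;45 0 0 0 0;0 0 0 0 0;0 0 0 0 0;0 0 0 0 0;0 0 0 0 0;0 0 0 0 0;0 0 0 0 0;0 0 0 0 0;0 0 0 0 0", grip_force=70)

```text
t: 63.65
tcp_pos: [0.6078, 0.1805, 0.1018]
tool_rot: [0.74, 0.673, -0.001, -0.001]
force: [-5.2, -0.1, 6.4]
finger_gap: 0.138
gripper_force: 68.3
```

```bash
python3 -c "
from h import *
delta(.6088-.0309,.1822+.0031,.1005+.0347,1.471)"
```

```text
t 63.6 pos [0.6078 0.1805 0.1018] phi 1.475 q6 0.21 gap 0.138 f [-5.2 -0.1  6.4] tq [-0.029  0.921 -0.116]| spin 0.06 | dx 0.09 dy -1.51 dz -1.67 | tz 0.102
```

>>> send_rows(commands="0 0 -.075 -.106 0;0 0 -.075 -.106 0;0 0 -.075 -.106 0;0 0 -.075 -.106 0;0 0 -.075 -.106 0;0 0 -.075 -.106 0;0 0 -.086 -.097 0;0 0 -.086 -.097 0;0 0 -.086 -.097 0;0 0 -.086 -.097 0;0 0 -.086 -.097 0;0 0 -.086 -.097 0;0 0 -.096 -.088 0;0 0 -.096 -.088 0;0 0 -.096 -.088 0;0 0 -.096 -.088 0;0 0 -.096 -.088 0;0 0 -.096 -.088 0;0 0 0 0 0;0 0 0 0 0")

```text
t: 65.32
tcp_pos: [0.5793, 0.1834, 0.1364]
tool_rot: [0.74, 0.673, 0.001, 0.0]
force: [3.2, 0.9, -14.7]
finger_gap: 0.135
gripper_force: 68.7
```

```bash
python3 - <<'E'
from h import *
delta(.6078-.0309,.1805+.0031,.1018+.0347,1.471)
T=snap('top');S=snap('scene');np.save('top4.npy',T,allow_pickle=True);np.save('scene4.npy',S,allow_pickle=True)
a=cv2.resize(S['pixels'][135:185,335:385,::-1],(600,600),interpolation=cv2.INTER_CUBIC)
cv2.imwrite('pics/c13.png',a)
E
```

```text
t 65.3 pos [0.5793 0.1834 0.1364] phi 1.475 q6 0.22 gap 0.135 f [  3.2   0.9 -14.7] tq [ 0.217 -0.921 -0.08 ]| spin 0.06 | dx -0.00 dy -0.12 dz -0.00 | tz 0.136
```

View pics/c13.png

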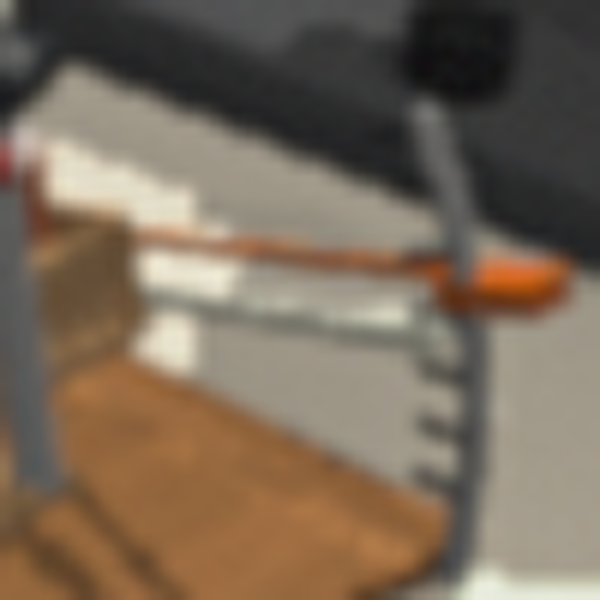

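```bash
python3 - <<'E'
from mark import *
T=np.load('top4.npy',allow_pickle=True).item();S=np.load('scene4.npy',allow_pickle=True).item()
def t1(Sp,y,z=0):
    def res(q):
        a=proj(S,rack([*p[:3],q[0]],[[r-.045,y,z] for r in np.linspace(.02,.2,19)]));a=a[np.argsort(a[:,0])]
        return np.array([np.interp(u,*a.T)-v for u,v in Sp])
    r=least_squares(res,[.3]);return r.x.round(4),r.fun.round(2)
N=lambda L:[(335+u/12,135+v/12) for u,v in L]
print('ptr',t1(N([(160,299),(280,316),(400,333)]),.173)); print('mark',t1(N([(150,238),(280,250),(400,264)]),.199))
for y in (.175,.18,.185,.19,.199):
  for r in (.165,.172): print(y,r,[((proj(S,rack([*p[:3],t],[r-.045,y,0]))[0]-[335,135])*12).round().astype(int).tolist() for t in (0,.1,.2,.3,.4)])
E
```

```text
ptr (array([0.2827]), array([-0.47, -0.09,  0.31]))
mark (array([0.3249]), array([-0.3 ,  0.03,  0.1 ]))
0.175 0.165 [[421, 505], [427, 448], [428, 388], [423, 326], [413, 263]]
0.175 0.172 [[444, 517], [451, 457], [452, 395], [447, 330], [436, 264]]
0.18 0.165 [[433, 497], [439, 440], [440, 381], [435, 319], [425, 256]]
0.18 0.172 [[456, 509], [463, 450], [464, 387], [459, 323], [448, 256]]
0.185 0.165 [[445, 489], [451, 433], [452, 373], [448, 311], [437, 248]]
0.185 0.172 [[468, 501], [475, 442], [476, 380], [471, 315], [460, 249]]
0.19 0.165 [[457, 482], [463, 425], [464, 366], [460, 304], [450, 241]]
0.19 0.172 [[480, 493], [486, 434], [488, 372], [483, 308], [473, 242]]
0.199 0.165 [[478, 468], [485, 411], [486, 352], [481, 291], [471, 228]]
0.199 0.172 [[501, 479], [508, 420], [509, 358], [505, 294], [494, 228]]
```

>>> send_rows(commands="0 0 -.055 -.045 0;0 0 -.055 -.045 0;0 0 -.055 -.045 0;0 0 -.055 -.045 0;0 0 0 0 0;0 0 0 0 0")

```text
t: 65.92
tcp_pos: [0.5757, 0.1838, 0.1398]
tool_rot: [0.74, 0.672, 0.001, 0.001]
force: [6.1, 2.1, -14.7]
finger_gap: 0.131
gripper_force: 68.2
```

```bash
python3 - <<'E'
from h import *
delta(.6,.18,.14,1.471)
S=snap('scene');np.save('scene5.npy',S,allow_pickle=True)
for f in ('scene4','scene5'):
    a=np.load(f+'.npy',allow_pickle=True).item()['pixels'].astype(int)
    for u in (352,358,364):
        print(f,u,[(v,*a[v,u].tolist()) for v in range(152,167)])
E
```

```text
t 65.9 pos [0.5757 0.1838 0.1398] phi 1.475 q6 0.22 gap 0.131 f [  6.1   2.1 -14.7] tq [ 0.244 -0.969 -0.059]| spin 0.06 | dx -0.07 dy 1.23 dz -0.01 | tz 0.140
scene4 352 [(152, 151, 144, 129), (153, 179, 169, 150), (154, 204, 184, 160), (155, 165, 131, 108), (156, 191, 170, 147), (157, 229, 224, 202), (158, 232, 227, 208), (159, 205, 200, 180), (160, 136, 135, 121), (161, 127, 122, 110), (162, 152, 144, 130), (163, 155, 148, 132), (164, 154, 148, 133), (165, 155, 148, 133), (166, 150, 140, 125)]
scene4 358 [(152, 151, 145, 130), (153, 146, 140, 125), (154, 158, 139, 120), (155, 157, 116, 85), (156, 126, 93, 72), (157, 144, 131, 116), (158, 159, 152, 136), (159, 174, 168, 152), (160, 178, 175, 158), (161, 129, 128, 115), (162, 126, 123, 110), (163, 154, 147, 132), (164, 157, 149, 134), (165, 157, 149, 134), (166, 156, 149, 134)]
scene4 364 [(152, 160, 153, 138), (153, 155, 149, 134), (154, 152, 145, 130), (155, 153, 133, 114), (156, 149, 99, 68), (157, 133, 104, 84), (158, 153, 143, 131), (159, 161, 154, 140), (160, 174, 168, 152), (161, 181, 179, 161), (162, 130, 130, 117), (163, 12
[... 399 characters left out ...]
 (166, 149, 140, 124)]
scene5 358 [(152, 150, 145, 128), (153, 147, 141, 127), (154, 158, 140, 121), (155, 156, 115, 85), (156, 126, 93, 72), (157, 144, 132, 116), (158, 169, 164, 148), (159, 168, 166, 151), (160, 126, 125, 113), (161, 129, 125, 112), (162, 154, 147, 132), (163, 158, 150, 134), (164, 156, 149, 134), (165, 157, 150, 134), (166, 155, 148, 134)]
scene5 364 [(152, 160, 153, 137), (153, 156, 150, 134), (154, 152, 146, 131), (155, 152, 133, 114), (156, 148, 98, 68), (157, 133, 103, 83), (158, 155, 146, 133), (159, 165, 161, 146), (160, 154, 154, 141), (161, 128, 127, 115), (162, 142, 136, 123), (163, 157, 150, 135), (164, 159, 151, 137), (165, 158, 149, 136), (166, 156, 149, 135)]
```

```bash
python3 - <<'E'
from mark import *
S=np.load('scene5.npy',allow_pickle=True).item();T=np.load('top3.npy',allow_pickle=True).item()
def t1(Sp,y,z=0):
    def res(q):
        a=proj(S,rack([*p[:3],q[0]],[[r-.045,y,z] for r in np.linspace(.02,.2,19)]));a=a[np.argsort(a[:,0])]
        return np.array([np.interp(u,*a.T)-v-.4 for u,v in Sp])
    r=least_squares(res,[.3]);return r.x.round(4),r.fun.round(2)
for y in (.171,.173,.175):print('ptr4',t1([(358,160.7),(364,161.6)],y),'ptr5',t1([(358,159.6),(364,160.4)],y))
for y in (.197,.199,.201):print('mark',t1([(358,155.2),(364,156.1)],y))
print(p)
# top-view pixel profile: mark line and pointer bar, rows mid
a=T['pixels'].astype(int)
for v in (185,200,215): print(v,[(u,*a[v,u].tolist()) for u in range(145,164)])
E
```

```text
ptr4 (array([0.2951]), array([-0.05,  0.05])) ptr5 (array([0.3228]), array([ 0., -0.]))
ptr4 (array([0.2873]), array([-0.08,  0.07])) ptr5 (array([0.3155]), array([-0.03,  0.02]))
ptr4 (array([0.2794]), array([-0.11,  0.09])) ptr5 (array([0.308]), array([-0.05,  0.05]))
mark (array([0.3369]), array([ 0.13, -0.11]))
mark (array([0.3289]), array([ 0.1 , -0.08]))
mark (array([0.3205]), array([ 0.07, -0.06]))
[ 0.48438532  0.19457179 -0.09947862  0.        ]
185 [(145, 172, 156, 139), (146, 179, 168, 158), (147, 121, 115, 118), (148, 75, 73, 71), (149, 67, 63, 61), (150, 15, 16, 18), (151, 22, 16, 20), (152, 47, 30, 22), (153, 94, 60, 34), (154, 137, 85, 44), (155, 133, 82, 43), (156, 116, 69, 33), (157, 158, 123, 93), (158, 222, 208, 189), (159, 237, 237, 232), (160, 216, 216, 204), (161, 156, 135, 116), (162, 147, 88, 36), (163, 159, 97, 45)]
200 [(145, 164, 148, 133), (146, 164, 150, 136), (147, 187, 136, 101), (148, 192, 83, 15), (149, 136, 122, 107), (150, 140, 127, 110), (151, 146, 96, 56), (152, 150, 91, 44), (153, 150, 93, 48), (154, 148, 91, 44), (155, 157, 98, 48), (156, 163, 99, 47), (157, 166, 109, 62), (158, 218, 202, 183), (159, 196, 196, 183), (160, 146, 104, 75), (161, 160, 99, 46), (162, 160, 102, 50), (163, 157, 99, 49)]
215 [(145, 234, 221, 196), (146, 235, 221, 200), (147, 231, 185, 147), (148, 196, 92, 39), (149, 209, 186, 160), (150, 136, 81, 35), (151, 165, 101, 47), (152, 165, 101, 49), (153, 170, 106, 50), (154, 170, 105, 50), (155, 168, 114, 69), (156, 210, 191, 170), (157, 233, 237, 230), (158, 231, 233, 224), (159, 231, 232, 223), (160, 231, 232, 223), (161, 230, 231, 222), (162, 231, 231, 222), (163, 231, 231, 221)]
```

```bash
python3 - <<'E'
from mark import *
for f in ('scene3','scene0'):
    a=np.load(f+'.npy',allow_pickle=True).item()['pixels'].astype(int)
    for u,v0 in ((358,170),(364,172)) if f=='scene3' else ((358,152),(364,152)):
        print(f,u,[(v,*a[v,u].tolist()) for v in range(v0-5,v0+10)])
S=np.load('scene3.npy',allow_pickle=True).item()
for t in (0,.02):
    A=proj(S,rack([*p[:3],t],[[r-.045,.173,0] for r in np.linspace(.02,.2,19)]));print(t,[np.interp(u,*A[np.argsort(A[:,0])].T)-.4 for u in(358,364)])
# handle red centroid, differential tilt
def red(n,w):
    s=np.load(n,allow_pickle=True).item();a=s['pixels'].astype(int)
    u0,u1,v0,v1=w;b=a[v0:v1,u0:u1];m=(b[...,0]>130)&(b[...,1]<50)&(b[...,2]<50);v,u=np.nonzero(m);return s,np.array([u.mean()+u0,v.mean()+v0]),m.sum()
for n,w in(('scene3.npy',(290,350,150,190)),('scene0.npy',(290,340,140,170)),('top3.npy',(180,240,185,205)),('top0.npy',(175,240,190,215))):
    s,c,k=red(n,w); e=[proj(s,rack([*p[:3],t],[.08,0,.08]))[0].round(1).tolist() for t in (0,.32,.34,.36)]; print(n,c.round(1),k,e)
E
```

```text
scene3 358 [(165, 157, 150, 135), (166, 157, 149, 134), (167, 157, 149, 134), (168, 158, 150, 135), (169, 170, 163, 147), (170, 186, 183, 166), (171, 174, 174, 157), (172, 138, 125, 109), (173, 141, 102, 71), (174, 154, 104, 61), (175, 160, 109, 65), (176, 162, 112, 66), (177, 158, 108, 65), (178, 160, 109, 66), (179, 161, 111, 66)]
scene3 364 [(167, 158, 151, 136), (168, 158, 152, 135), (169, 158, 151, 135), (170, 157, 150, 135), (171, 159, 151, 136), (172, 171, 165, 148), (173, 186, 184, 166), (174, 174, 176, 160), (175, 130, 125, 111), (176, 127, 98, 72), (177, 144, 98, 60), (178, 151, 103, 61), (179, 153, 104, 63), (180, 153, 105, 64), (181, 152, 105, 62)]
scene0 358 [(147, 100, 95, 86), (148, 149, 142, 128), (149, 161, 153, 138), (150, 159, 152, 137), (151, 156, 149, 134), (152, 152, 145, 130), (153, 147, 141, 126), (154, 157, 138, 119), (155, 157, 115, 83), (156, 128, 96, 75), (157, 153, 143, 127), (158, 163, 161, 144), (159, 126, 126, 114), (160, 133, 129, 116), (161, 155, 148, 132)]
scene0 364 [(147, 38, 39, 39), (148, 38, 39, 39), (149, 72, 70, 64), (150, 125, 120, 109), (151, 156, 150, 135), (152, 159, 152, 137), (153, 156, 150, 135), (154, 153, 146, 131), (155, 151, 131, 112), (156, 149, 99, 68), (157, 142, 116, 98), (158, 164, 160, 146), (159, 138, 138, 126), (160, 122, 121, 109), (161, 146, 140, 127)]
0 [np.float64(170.96277805959673), np.float64(174.03089346536308)]
0.02 [np.float64(170.24108574047034), np.float64(173.1684462087548)]
scene3.npy [326.  169.4] 123 [[323.7, 171.4], [315.9, 155.8], [315.3, 154.8], [314.7, 153.9]]
scene0.npy [316.1 153.6] 68 [[323.7, 171.4], [315.9, 155.8], [315.3, 154.8], [314.7, 153.9]]
top3.npy [209.3 195.1] 191 [[210.5, 195.6], [208.1, 205.3], [207.9, 206.0], [207.8, 206.8]]
top0.npy [207.  206.1] 199 [[210.5, 195.6], [208.1, 205.3], [207.9, 206.0], [207.8, 206.8]]
```

>>> send_rows(commands="0 0 -.038 -.03 0;0 0 -.037 -.03 0;0 0 0 0 0;0 0 0 0 0")

```text
t: 66.3
tcp_pos: [0.5743, 0.1839, 0.141]
tool_rot: [0.74, 0.672, 0.001, 0.001]
force: [7.0, 1.4, -15.7]
finger_gap: 0.134
gripper_force: 68.3
```

>>> send_rows(commands="0 0 .02 .04 0;45 0 0 0 0;45 0 0 0 0;45 0 0 0 0;45 0 0 0 0;45 0 0 0 0;45 0 0 0 0;45 0 0 -.5 0;45 0 0 -1 0;45 0 0 -1 0;45 0 0 -1 0;45 0 0 -1 0;45 0 0 -1 0;45 -1 0 0 0;45 -1 0 0 0;45 -1 0 0 0;45 -1 0 0 0;45 -1 0 0 0;45 -1 0 0 0;45 -1 0 0 0")

```text
t: 67.97
tcp_pos: [0.5599, 0.0435, 0.2505]
tool_rot: [0.74, 0.673, 0.0, 0.0]
force: [-0.3, 0.2, -0.1]
finger_gap: 0.531
gripper_force: 0.0
```

>>> send_rows(commands="45 -1 -.5 0 0;45 -1 -.5 0 0;45 -1 -.5 0 0;45 -1 -.5 0 0;45 -1 -.5 0 0;45 -1 -.5 0 0;45 -1 -.5 0 0;45 0 0 0 0;45 0 0 0 0;45 0 0 0 0;45 0 0 0 0;45 0 0 0 0;45 0 0 0 0;45 0 0 0 0;45 0 0 0 0")

```text
t: 69.22
tcp_pos: [0.4772, -0.0879, 0.2496]
tool_rot: [0.74, 0.673, -0.0, -0.0]
force: [0.3, -0.7, -0.5]
finger_gap: 0.529
gripper_force: 0.0
```

```bash
python3 - <<'E'
from mark import *
T=snap('top');S=snap('scene');np.save('top6.npy',T,allow_pickle=True);np.save('scene6.npy',S,allow_pickle=True)
a=S['pixels'].astype(int)
for u in (358,364): print(u,[(v,*a[v,u].tolist()) for v in range(153,163)])
def red(n,w):
    s=np.load(n,allow_pickle=True).item();a=s['pixels'].astype(int)
    u0,u1,v0,v1=w;b=a[v0:v1,u0:u1];m=(b[...,0]>130)&(b[...,1]<50)&(b[...,2]<50);v,u=np.nonzero(m);return np.array([u.mean()+u0,v.mean()+v0]),m.sum()
print(red('scene6.npy',(290,350,140,190)),red('top6.npy',(175,240,185,215)))
b=cv2.resize(S['pixels'][130:190,290:390,::-1],(800,480),interpolation=cv2.INTER_CUBIC)
cv2.imwrite('pics/c14.png',b)
E
```

```text
358 [(153, 147, 141, 126), (154, 158, 139, 121), (155, 156, 115, 84), (156, 128, 96, 73), (157, 150, 138, 121), (158, 163, 159, 143), (159, 135, 135, 122), (160, 120, 119, 107), (161, 146, 140, 127), (162, 159, 151, 136)]
364 [(153, 157, 150, 135), (154, 152, 146, 131), (155, 152, 132, 113), (156, 147, 97, 67), (157, 135, 107, 87), (158, 168, 163, 148), (159, 181, 180, 163), (160, 128, 129, 117), (161, 127, 123, 112), (162, 153, 146, 133)]
(array([316.8902439 , 153.98780488]), np.int64(82)) (array([207.46733668, 205.48241206]), np.int64(199))
```

View pics/c14.png

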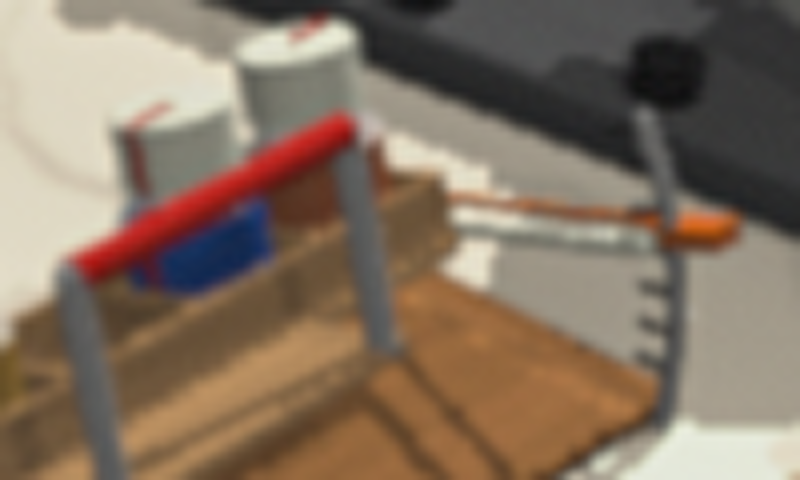

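>>> send_rows(commands="45 0 0 0 0;45 0 0 0 0;45 0 0 0 0;45 0 0 0 0;45 0 0 0 0;45 0 0 0 0;45 0 0 0 0;45 0 0 0 0;45 0 0 0 0;45 0 0 0 0;45 0 0 0 0;45 0 0 0 0;45 0 0 0 0;45 0 0 0 0")

```text
t: 70.48
tcp_pos: [0.4771, -0.0883, 0.2496]
tool_rot: [0.74, 0.673, 0.0, 0.0]
force: [-0.5, 0.9, -0.2]
finger_gap: 0.525
gripper_force: 0.0
```

```bash
python3 - <<'E'
from h import *
a=snap('scene')['pixels'].astype(int);b=np.load('scene6.npy',allow_pickle=True).item()['pixels'].astype(int)
d=np.abs(a-b)[130:240,235:391].max(); print('rack change',d)
if d<40: print(sign_off())
E
```

```text
rack change 17
the job is handed in; nothing more can be done
None
```

The job is handed in: the deck was lowered to its stop, all four jars stand capped in their own bays, and the deck is back up at about 0.33 rad, which matches my camera reading of the orange mark to about 0.01 rad; it held for over 2 s after release. The terracotta cap got the same full turn as the others, but its line on the jar was out of the camera's view, so I could not see that one meet.

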